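# Drive the purge plugs home and find the deep socket

## Task

With the steel setting rod from its stand, push the black purge plug in each of the two thick-walled sockets all the way down until it bottoms, going slowly, feeling for the hard stop and never pressing on a plug harder than about 30 N. Use the dark ring on the rod to tell which socket is the deeper one (there the ring sinks below the rim; in the other it stays above), and leave the rod standing in that socket, resting on its plug and let go. Do not disturb the other things on the bench.

Things in the scene. Friction and masses are not known exactly. Their poses are not given: they have to be found in the camera images.
- rod_head (a point): centre of the gripping head of the plain steel setting rod, on its axis. The rod is loose, upright, 140 mm long, 0.16 to 0.26 kg: a 14 mm shank with a bevelled foot and at its top a round head 26 mm across, 24 mm tall; this point is half-way up the head, 128 mm above the tip, 12 mm below the top. z is up along the rod.
- rod_tip (a point): centre of the rod's bottom face. The rod's mark is a dark ring round the shank, from 52 to 56 mm above this point.
- stand: grey block, 70 x 70 x 50 mm tall, fixed; origin at the centre of its underside. The rod starts standing loosely in the blind hole in its middle, 18.5 mm wide and 42 mm deep, and must be lifted 42 mm to come clear.
- plate: aluminium plate 210 x 210 x 10 mm, fixed to the bench; origin at the centre of its underside, z up. Welded on it are the two sockets and, on the other two corners, two wider thin-walled open pipe stubs (60 mm outside, 42 and 50 mm tall), which are not part of the job.
- socket_a (a point): centre of the mouth (rim level) of one thick-walled socket: an upright steel boss, 44 mm outside, rim 85 mm above the bench, with a blind bore 20 mm wide and a bevelled mouth 27 mm wide narrowing to 20 mm over 5 mm of depth. z is up along the bore.
- socket_b (a point): the same for the other thick-walled socket, alike from outside, on the opposite corner of the plate. The bores differ in depth: with its plug home, one (not always the same) takes the rod 58 to 66 mm below the rim, the other only 42 to 50 mm.
- plug_1: black purge plug, an 18 mm disc 9 mm thick lying in one of the sockets, on the bore's axis; origin at the centre of its top face, z up. At the start its top lies 8 to 24 mm below the rim, whichever socket it is in. It slides down the bore with a drag of about 6 N (plus 20 N per m/s), stays where it is left, and ends on a hard stop at the bottom: home.
- plug_2: black purge plug, an 18 mm disc 9 mm thick lying in one of the sockets, on the bore's axis; origin at the centre of its top face, z up. At the start its top lies 8 to 24 mm below the rim, whichever socket it is in. It slides down the bore with a drag of about 6 N (plus 20 N per m/s), stays where it is left, and ends on a hard stop at the bottom: home.
- nozzle: small terracotta-coloured ceramic nozzle, 21 mm across, 42 mm tall, on the plate; bystander, to be left alone; origin at its underside
- offcut: steel round offcut, 30 mm across, 20 mm tall, on the plate; bystander, to be left alone; origin at its underside
- magnet: L-shaped red welding magnet, 90 x 18 x 92 mm; bystander, to be left alone; origin at its underside
- hammer: hammer lying on the bench; bystander, to be left alone; origin at its underside
- brush: brush lying on the bench; bystander, to be left alone; origin at its underside
- spray: grey bottle, 60 mm across, 160 mm tall; bystander, to be left alone; origin at its underside
- tin: flat round tin, 70 mm across, 60 mm tall; bystander, to be left alone; origin at its underside
Things that resemble listed ones, but are neither listed nor needed, are in the scene too. Of the things shaped like the part that bears rod_head, the bare steel one is meant.

How it is judged:
By the outcome, as a careful person would: the job done as asked, in the order asked, and still so for the second after the job is handed in, with the robot touching nothing.
It also fails if it takes over 51 s, if anything falls off the work surface, if the arm or the gripper's body presses on something with over 40 N, if the wrist force passes 120 N, or if a joint passes its speed limit or range.

## Robot

A 7-joint arm with a two-finger parallel gripper is mounted at the origin on the work surface. World frame = base frame: x ahead of the robot, y to its left, z up, the work surface at z = 0. Lengths are in m, angles in rad, forces in N, time in s.
With the tool pointing down it reaches from about 0.4 to 0.875 m from the base axis. Payload 6.5 kg.
Tool frame: the origin (TCP) lies midway between the tips of the shut fingers; the grasp point (between the pads) lies 19 mm behind it; y points along the fingers, x is the direction in which the jaws open and shut, and the axes are right-handed (so a half turn about y gives the same grasp; the last joint's range is limited). The gripper opens to 88 mm and grips with 3 to 60 N. Pads are 18 mm wide; open, the fingers measure 123 mm over their backs; the gripper's body (75 mm by 187 mm) begins 45 mm behind the grasp point.
Start: joints at [1.239, 0.536, -0.004, 1.538, 0.003, 1.067, -0.071], TCP at [0.171, -0.627, 0.239] pointing down, gripper open.
Joint ranges: [-2.7, 2.7], [-0.37, 2.16], [-1.27, 1.26], [0.24, 2.4], [-1.31, 4.45], [0.19, 1.91], [-2.76, 2.76]. Speed limits (rad/s): [2.39, 2.39, 3.14, 3.14, 3.14, 3.14, 3.14].

## Interface

Orientations are given as a unit quaternion [x, y, z, w].
In Python, from rig import readout, grab_frame, order gives the robot as it stands.
- The arm moves only by the tool move_arm, never from a script. Its argument "moves" is a list of rows, each an object of numbers: "gripper": the closure, from 0 (fully open) to 1 (shut); "x", "y", "z": the shift along the tool's x, y, z in cm; "roll": the turn about the tool's y in rad. A call has 1 to 20 rows; each row shifts and turns the commanded pose from where the row before left it, along the tool's axes as they then stand; what a row does not reach is not made up. A row lasts 1/12 s, in which the tool goes at most 41.7 mm and 7.16 degrees, less where a joint would pass 70% of its speed; a pose out of reach is approached as far as the arm can. A call with a gripper value outside its range is refused whole. The fingers move at their own pace and stop on an object; the grip force is fixed at half the most. Time passes only in rows, so rows that do not move let the fingers close. It gives the time, the measured TCP pose, the force and the opening at its end, in the units of the state.
- readout.observe(): the state, without advancing time (a new reading comes with each control period).
- grab_frame(name): name is "scene" or "top" or "wrist"; returns a dict with "frame" (400x640x3 uint8, red, green, blue), "K" (3x3 intrinsics, pixels), "D" ([k1, k2, p1, p2, k3] as OpenCV has them; the pictures are not rectified), "rvec" (rotation vector, rad) and "tvec" (3), from world to camera coordinates, as OpenCV has them. Camera axes: x right, y down, z forward; pixel columns grow to the right and rows downward; lengths in m; the calibration is good to about 2 mm. A picture is of the moment at which its call begins. There is no depth.
- order.job_done(): hands the job in, once; it reports no verdict.
The state is a dict: "time": time; "joints": joint angles; "qd": joint speeds; "joint_efforts": joint torques, N m; "tool_pos": TCP position; "ee_rot": TCP orientation; "contact_force": force on the tool from outside, world axes, zero at the start; "ft_torque": the same for the moment, N m; "finger_gap": finger opening in m.
Only numpy, scipy, OpenCV 4.12 (cv2) and the standard library are available. Lean on these libraries where they do the work, as an engineer would, in place of code of your own. Each camera call takes 0.05 s, during which the arm holds its last target.

## Working session

There is one attempt and no reset: what is moved stays moved. The work goes in short steps, Python scripts to look and compute and a tool call to move; the robot and the scene stay as the last step left them, time stands still between calls to the robot, and variables do not carry over. Pictures are saved under pics/ and viewed, and the job is handed in when it is done.

Besides the shell and the picture viewer there is one more tool, called after ">>>" as name([rows], argument=value, ...), one row to a line, values as JSON. move_arm: Moves the arm, as the interface text tells. Its arguments: {"type":"object","properties":{"moves":{"type":"array","items":{"type":"object","properties":{"gripper":{"type":"number"},"x":{"type":"number"},"y":{"type":"number"},"z":{"type":"number"},"roll":{"type":"number"}}}}},"required":["moves"]}

```bash
ls; mkdir -p pics; python3 - <<'E'
from rig import readout, grab_frame
import cv2
s=readout.observe(); print(s)
for n in ["scene","top","wrist"]:
    f=grab_frame(n); cv2.imwrite(f"pics/{n}0.png",f["frame"][:,:,::-1]); print(n,f["K"],f["D"],f["rvec"],f["tvec"])
    import pickle; pickle.dump(f,open(f"pics/{n}0.pkl","wb"))
E
```

```text
pics
{'time': 0.0, 'joints': array([ 1.23883654,  0.53717113, -0.00445191,  1.53885129,  0.00263178,
        1.06727935, -0.07123451]), 'qd': array([-1.93953144e-05, -1.00266130e-03, -2.23450005e-03,  1.14143730e-03,
        4.25460988e-04, -8.35171733e-04,  1.35892613e-03]), 'joint_efforts': array([ 1.69015490e-03, -5.70963800e+01,  9.91118364e-01, -2.51597500e+01,
       -5.62809943e-02,  1.79476838e-02,  1.48371378e-04]), 'tool_pos': array([ 0.17054274, -0.62660409,  0.23784425]), 'ee_rot': array([-0.56152709,  0.4298376 , -0.42882129,  0.56217369]), 'contact_force': array([ 1.44708968, -0.49969168,  0.02423397]), 'ft_torque': array([-0.00689783, -0.02777958, -0.01230359]), 'finger_gap': 0.08836595586511814}
scene [[455.30265435   0.         318.00045847]
 [  0.         455.30265435 190.94605401]
 [  0.           0.           1.        ]] [-0.05778632  0.          0.          0.          0.        ] [ 1.95616068  1.43060487 -0.60667417] [-0.15865169 -0.27690731  1.59663709]
top [[362.78099256   0.         321.01547085]
 [  0.         362.78099256 199.09545996]
 [  0.           0.           1.        ]] [-0.0278247  0.         0.         0.         0.       ] [ 2.19078775 -2.14450345  0.09587661] [0.01429256 0.52861244 1.01310222]
wrist [[357.55727155   0.         324.10977392]
 [  0.         357.55727155 197.52985358]
 [  0.           0.           1.        ]] [-0.0590932  0.         0.         0.         0.       ] [-2.2873587   1.74751998  0.27991613] [-0.6488284  -0.04306908  0.39069895]
```

View pics/scene0.png

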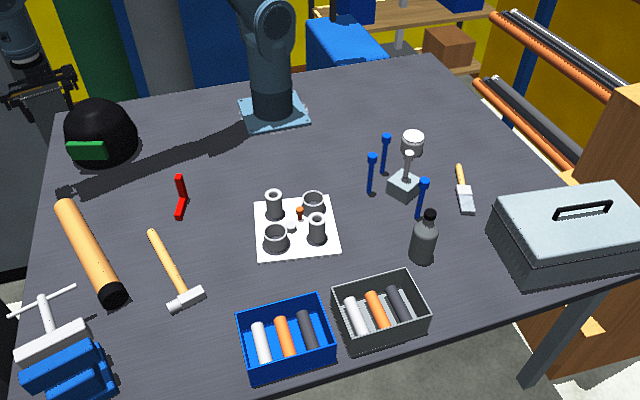

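View pics/top0.png

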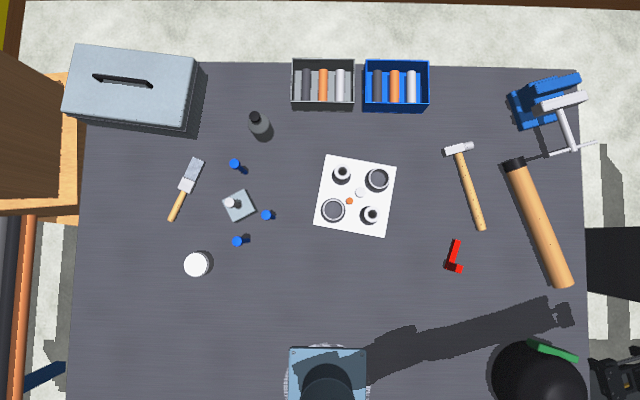

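View pics/wrist0.png

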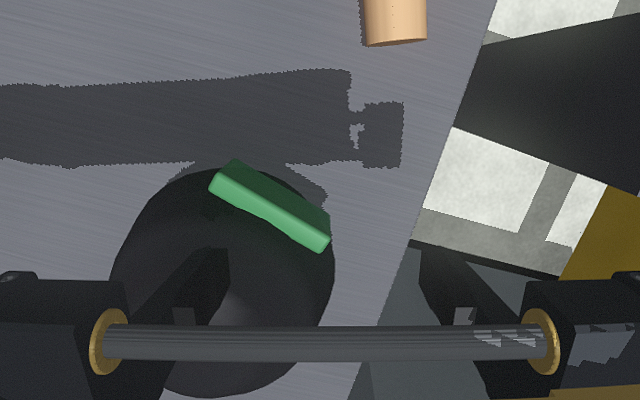

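The top view shows the steel rod in its stand at about (235,203), with three blue decoy pins around it. The plate is at about (355,197): the thick sockets are at roughly (342,172) and (371,214), and the wider stubs at (377,180) and (333,210).

```bash
cat > h.py <<'E'
import numpy as np, cv2, pickle
def ray(f,uv):
    R,_=cv2.Rodrigues(np.array(f["rvec"],float)); t=np.array(f["tvec"],float).ravel()
    p=cv2.undistortPoints(np.array([[uv]],float),np.array(f["K"]),np.array(f["D"]))[0,0]
    d=R.T@np.array([p[0],p[1],1.]); o=-R.T@t; return o,d/np.linalg.norm(d)
def onz(f,uv,z):
    o,d=ray(f,uv); return o+d*(z-o[2])/d[2]
def proj(f,P):
    return cv2.projectPoints(np.array(P,float).reshape(-1,3),np.array(f["rvec"],float),np.array(f["tvec"],float),np.array(f["K"]),np.array(f["D"]))[0].reshape(-1,2)
def tri(obs):
    A=np.zeros((3,3));b=np.zeros(3)
    for f,uv in obs:
        o,d=ray(f,uv);M=np.eye(3)-np.outer(d,d);A+=M;b+=M@o
    return np.linalg.solve(A,b)
def crop(f,x0,y0,w,h,s,name):
    im=f["frame"][y0:y0+h,x0:x0+w,::-1]; cv2.imwrite(name,cv2.resize(im,None,fx=s,fy=s,interpolation=cv2.INTER_CUBIC))
E
python3 - <<'E'
from h import *
t=pickle.load(open("pics/top0.pkl","rb"));s=pickle.load(open("pics/scene0.pkl","rb"))
crop(t,300,145,110,100,7,"pics/tc1.png");crop(t,160,145,125,100,6,"pics/tc2.png")
crop(s,240,175,110,90,7,"pics/sc1.png");crop(s,350,120,130,110,6,"pics/sc2.png")
E
```

```text
(no output)
```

View pics/tc1.png

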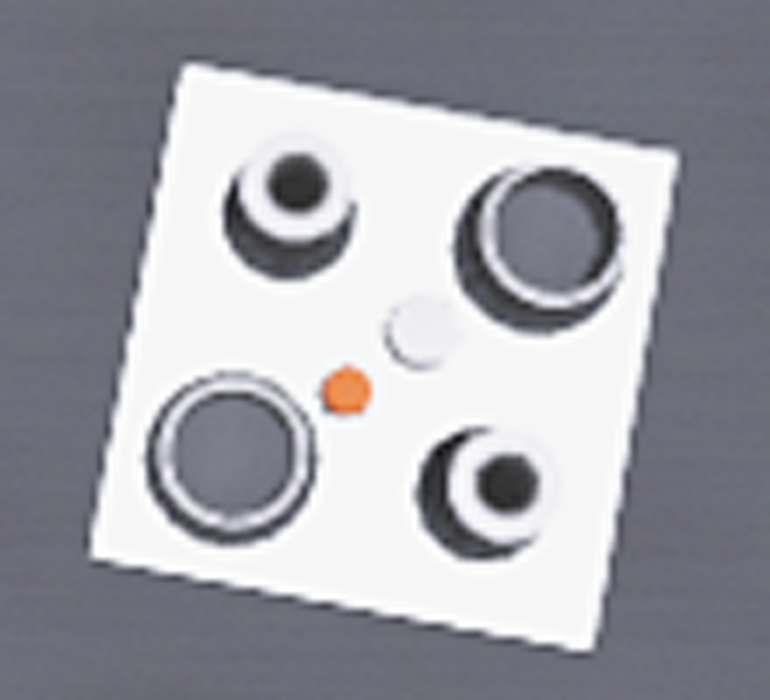

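View pics/tc2.png

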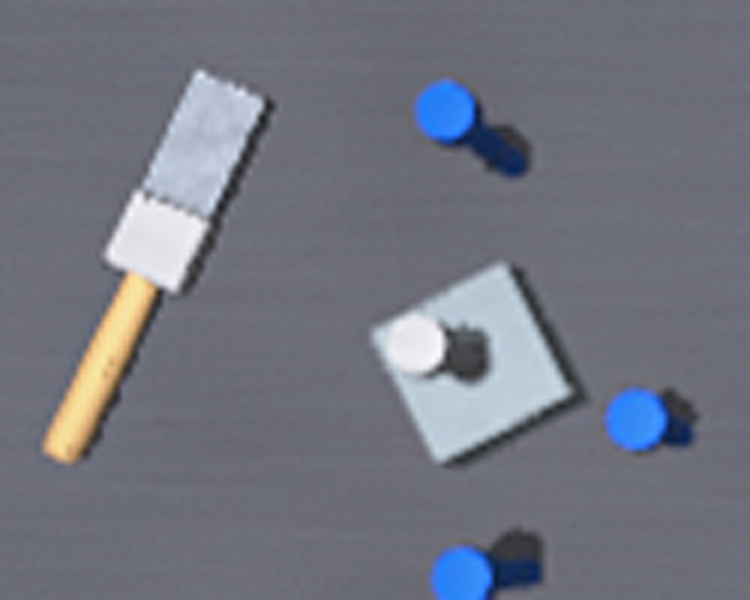

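View pics/sc1.png

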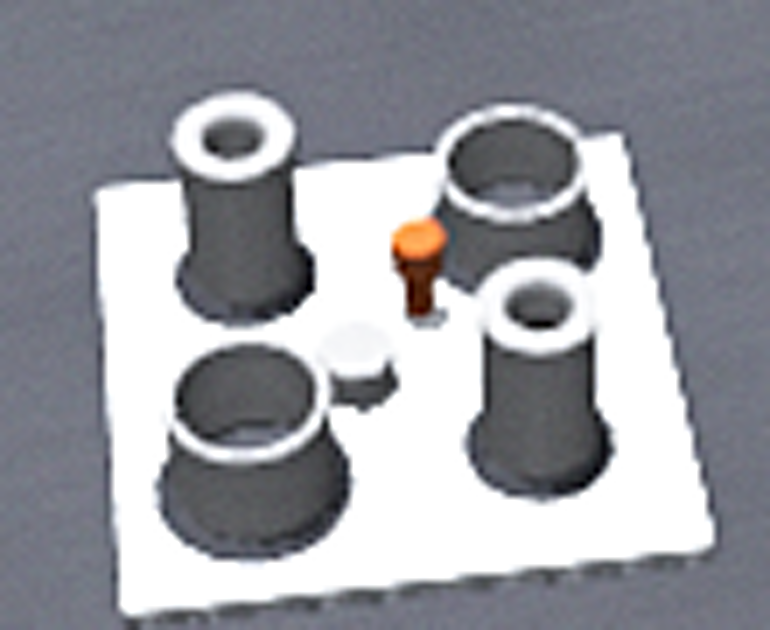

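View pics/sc2.png

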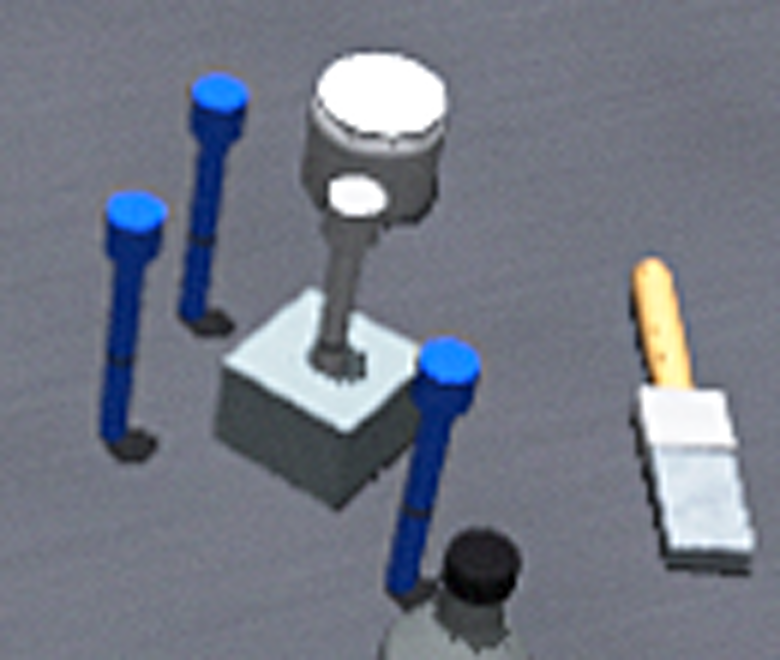

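```bash
python3 - <<'E'
from h import *
from scipy.spatial.transform import Rotation as Ro
t=pickle.load(open("pics/top0.pkl","rb"));s=pickle.load(open("pics/scene0.pkl","rb"))
np.set_printoptions(precision=4,suppress=True)
print("tool axes\n",Ro.from_quat([-0.56152709,  0.4298376 , -0.42882129,  0.56217369]).as_matrix())
def blobs(f,mask,x0,y0,x1,y1,amin=6):
    m=np.zeros_like(mask,np.uint8);m[y0:y1,x0:x1]=mask[y0:y1,x0:x1]
    n,l,st,c=cv2.connectedComponentsWithStats(m)
    return [(c[i],st[i]) for i in range(1,n) if st[i][4]>=amin]
T=t["frame"].astype(int);S=s["frame"].astype(int)
print("top blue heads")
for c,st in blobs(t,((T[...,2]>180)&(T[...,0]<90)),160,145,285,245): print(c,st,onz(t,c,.14))
print("rod head top"); 
for c,st in blobs(t,(T.min(2)>225),215,190,250,215): print(c,st,onz(t,c,.148))
print("scene rod head top / blue")
for c,st in blobs(s,((S[...,2]>180)&(S[...,0]<90)),350,120,440,200): print(c,st,onz(s,c,.14))
print("stand top")
st=((T[...,2]>T[...,0]+5)&(T[...,2]>180)&(T[...,0]>140)).astype(np.uint8)
for c,q in blobs(t,st,215,185,262,226,100): print(c,q,onz(t,c,.05))
print("plate")
for c,q in blobs(t,(T.min(2)>200).astype(np.uint8),300,145,410,245,100):
    print(c,q)
m=np.zeros(T.shape[:2],np.uint8);m[145:245,300:410]=(T.min(2)>200)[145:245,300:410]
cn=max(cv2.findContours(m,cv2.RETR_EXTERNAL,cv2.CHAIN_APPROX_NONE)[0],key=cv2.contourArea)
r=cv2.minAreaRect(cn);print(r);P=[onz(t,p,.01) for p in cv2.boxPoints(r)];print(np.array(P),np.mean(P,0))
print("dark bores")
for c,q in blobs(t,(T.max(2)<60).astype(np.uint8),300,145,410,245,10):print(c,q,onz(t,c,.08))
print("scene dark bores")
for c,q in blobs(s,(S.max(2)<130).astype(np.uint8),240,175,350,265,10):print(c,q,onz(s,c,.082))
E
```

```text
tool axes
 [[ 0.2627 -0.0006  0.9649]
 [-0.9649  0.0016  0.2627]
 [-0.0017 -1.     -0.0001]]
top blue heads
[233.6184 163.    ] [229 159  10   9  76] [0.6059 0.2521 0.14  ]
[265.4458 214.3614] [261 210  10  10  83] [0.4752 0.1648 0.14  ]
[236.3973 240.4658] [232 236  10   9  73] [0.4076 0.2361 0.14  ]
rod head top
[228.8246 201.8246] [225 198   9   8  57] [0.5045 0.2577 0.148 ]
scene rod head top / blue
[386.0476 135.1667] [382 133   9   6  42] [0.41   0.2354 0.14  ]
[372.04 154.8 ] [368 152  10   7  50] [0.4781 0.1646 0.14  ]
[424.4167 179.8   ] [420 176  10   8  60] [0.6088 0.2522 0.14  ]
stand top
[238.8403 205.4013] [222 189  32  33 476] [0.5033 0.255  0.05  ]
plate
[354.6373 195.5922] [ 313  154   84   84 3874]
((354.7226257324219, 195.479248046875), (73.10111999511719, 72.05682373046875), 10.619654655456543)
[[ 0.4565  0.0497  0.01  ]
 [ 0.6653  0.0156  0.01  ]
 [ 0.6295 -0.1958  0.01  ]
 [ 0.4222 -0.1579  0.01  ]] [ 0.5434 -0.0721  0.01  ]
dark bores
[342.     171.6786] [339 169   7   6  28] [ 0.5994 -0.0306  0.08  ]
[362.5556 211.5   ] [361 207   5  10  18] [ 0.4916 -0.0879  
[... 606 characters left out ...]
10] [0.6114 0.043  0.082 ]
[316.3095 218.619 ] [312 216   9   6  42] [ 0.6015 -0.0296  0.082 ]
[316.59  234.964] [307 223  21  23 361] [ 0.652  -0.0448  0.082 ]
[274.4298 230.9781] [265 224  20  15 228] [ 0.6095 -0.1375  0.082 ]
[291.641  230.2564] [287 227  10   7  39] [ 0.6198 -0.0975  0.082 ]
[276.0525 245.9448] [263 235  27  20 362] [ 0.6555 -0.1449  0.082 ]
[245.4286 238.2857] [240 236  11   7  21] [ 0.6111 -0.2085  0.082 ]
[241.8571 252.381 ] [240 249   6   8  21] [ 0.6503 -0.2246  0.082 ]
[243.6562 260.7188] [240 257   8   8  32] [ 0.6751 -0.2253  0.082 ]
[278.3171 261.6585] [271 260  15   5  41] [ 0.7013 -0.151   0.082 ]
[265.65 263.05] [262 262   8   3  20] [ 0.6965 -0.1792  0.082 ]
```

Sockets come out at about A (0.600, -0.030) and B (0.4855, -0.1115), and the two views agree within about 2 mm. The rod is at about (0.504, 0.256). I'll move over the stand by way of (0.47, -0.25), keeping this yaw.

>>> move_arm([
  {"x": -2.2,"z": 3.0,"gripper": 0},
  {"x": -2.2,"z": 3.0,"gripper": 0},
  {"x": -2.2,"z": 3.0,"gripper": 0},
  {"x": -2.2,"z": 3.0,"gripper": 0},
  {"x": -2.2,"z": 3.0,"gripper": 0},
  {"x": -2.2,"z": 3.0,"gripper": 0},
  {"x": -2.2,"z": 3.0,"gripper": 0},
  {"x": -2.2,"z": 3.0,"gripper": 0},
  {"x": -2.2,"z": 3.0,"gripper": 0},
  {"x": -2.2,"z": 3.0,"gripper": 0},
  {"x": -2.2,"z": 3.0,"gripper": 0},
  {"x": -2.2,"z": 3.0,"gripper": 0},
  {"x": -2.2,"z": 3.0,"gripper": 0},
])

```text
invalid input
```

>>> move_arm([
  {"x": -2.2,"y": 0,"z": 3.0,"roll": 0,"gripper": 0},
  {"x": -2.2,"y": 0,"z": 3.0,"roll": 0,"gripper": 0},
])

```text
time: 0.32
tool_pos: [0.2154, -0.5693, 0.2381]
ee_rot: [0.561, -0.431, 0.43, -0.561]
contact_force: [1.2, 0.3, -0.6]
finger_gap: 0.0879
```

>>> move_arm([
  {"x": -2.2,"y": 0,"z": 3.0,"roll": 0,"gripper": 0},
  {"x": -2.2,"y": 0,"z": 3.0,"roll": 0,"gripper": 0},
  {"x": -2.2,"y": 0,"z": 3.0,"roll": 0,"gripper": 0},
  {"x": -2.2,"y": 0,"z": 3.0,"roll": 0,"gripper": 0},
  {"x": -2.2,"y": 0,"z": 3.0,"roll": 0,"gripper": 0},
  {"x": -2.2,"y": 0,"z": 3.0,"roll": 0,"gripper": 0},
  {"x": -2.2,"y": 0,"z": 3.0,"roll": 0,"gripper": 0},
  {"x": -2.2,"y": 0,"z": 3.0,"roll": 0,"gripper": 0},
  {"x": -2.2,"y": 0,"z": 3.0,"roll": 0,"gripper": 0},
  {"x": -2.2,"y": 0,"z": 3.0,"roll": 0,"gripper": 0},
  {"x": -2.2,"y": 0,"z": 3.0,"roll": 0,"gripper": 0},
  {"x": -3.4,"y": 0,"z": 1.2,"roll": 0,"gripper": 0},
  {"x": -3.4,"y": 0,"z": 1.2,"roll": 0,"gripper": 0},
])

```text
time: 1.4
tool_pos: [0.478, -0.175, 0.2385]
ee_rot: [-0.562, 0.429, -0.429, 0.562]
contact_force: [-0.3, 0.2, 0.3]
finger_gap: 0.0879
```

>>> move_arm([
  {"x": -3.4,"y": 0,"z": 1.2,"roll": 0,"gripper": 0},
  {"x": -3.4,"y": 0,"z": 1.2,"roll": 0,"gripper": 0},
  {"x": -3.4,"y": 0,"z": 1.2,"roll": 0,"gripper": 0},
  {"x": -3.4,"y": 0,"z": 1.2,"roll": 0,"gripper": 0},
  {"x": -3.4,"y": 0,"z": 1.2,"roll": 0,"gripper": 0},
  {"x": -3.4,"y": 0,"z": 1.2,"roll": 0,"gripper": 0},
  {"x": -3.4,"y": 0,"z": 1.2,"roll": 0,"gripper": 0},
  {"x": -3.4,"y": 0,"z": 1.2,"roll": 0,"gripper": 0},
])

```text
time: 2.07
tool_pos: [0.4981, 0.1124, 0.2387]
ee_rot: [0.562, -0.429, 0.429, -0.562]
contact_force: [-0.2, 0.4, 1.1]
finger_gap: 0.0879
```

>>> move_arm([
  {"x": -3.4,"y": 0,"z": 1.1,"roll": 0,"gripper": 0},
  {"x": -3.4,"y": 0,"z": 1.1,"roll": 0,"gripper": 0},
  {"x": -3.4,"y": 0,"z": 1.1,"roll": 0,"gripper": 0},
  {"x": 0,"y": 0,"z": 0,"roll": 0,"gripper": 0},
])

```text
time: 2.4
tool_pos: [0.5019, 0.2265, 0.239]
ee_rot: [-0.562, 0.428, -0.426, 0.565]
contact_force: [0.0, 0.4, 0.2]
finger_gap: 0.0882
```

```bash
python3 - <<'E'
from rig import readout, grab_frame
import cv2,pickle
from h import *
f=grab_frame("wrist"); cv2.imwrite("pics/w1.png",f["frame"][:,:,::-1]);pickle.dump(f,open("pics/w1.pkl","wb"))
s=readout.observe();print(s["time"],s["tool_pos"],s["joints"])
p=s["tool_pos"]
print(proj(f,[[.5045,.2577,.148],[.5033,.255,.05],p]))
E
```

```text
2.45 [0.50230637 0.22245773 0.23858301] [-0.18985543  0.39479675 -0.39181619  1.79045474  0.17382482  0.98980278
 -1.94837949]
[[282.76020194 186.6464789 ]
 [297.0643438  159.77892305]
 [333.41680677 266.29323384]]
```

View pics/w1.png

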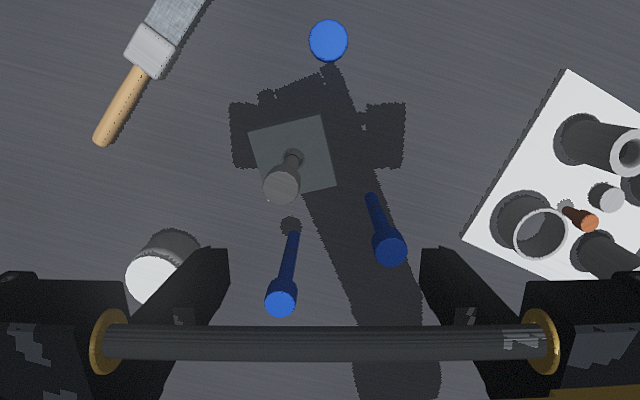

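The steel head sits at about (281,187) in the wrist view. I predicted (282.8,186.6), so the position holds. Next I'll centre over it and descend.

>>> move_arm([
  {"x": -1.65,"y": 0,"z": 0.55,"roll": 0,"gripper": 0},
  {"x": -1.65,"y": 0,"z": 0.55,"roll": 0,"gripper": 0},
  {"x": 0,"y": 2,"z": 0,"roll": 0,"gripper": 0},
  {"x": 0,"y": 3,"z": 0,"roll": 0,"gripper": 0},
  {"x": 0,"y": 1,"z": 0,"roll": 0,"gripper": 0},
])

```text
time: 2.87
tool_pos: [0.5038, 0.2502, 0.1754]
ee_rot: [0.563, -0.43, 0.429, -0.56]
contact_force: [-1.2, -1.2, -0.8]
finger_gap: 0.0879
```

```bash
python3 - <<'E'
from rig import readout, grab_frame
import cv2,pickle
from h import *
from scipy.spatial.transform import Rotation as Ro
f=grab_frame("wrist"); cv2.imwrite("pics/w2.png",f["frame"][:,:,::-1]);pickle.dump(f,open("pics/w2.pkl","wb"))
s=readout.observe();print(s["time"],s["tool_pos"],s["joints"]);print(Ro.from_quat(s["ee_rot"]).as_matrix().round(3))
print(proj(f,[[.5045,.257,.148],s["tool_pos"]]))
E
```

```text
2.9167 [0.50328937 0.24978082 0.17469739] [-0.25740718  0.49890766 -0.37232052  1.80756374  0.22695257  0.884609
 -2.04061242]
[[ 0.261 -0.006  0.965]
 [-0.965 -0.004  0.261]
 [ 0.002 -1.    -0.007]]
[[312.43576367 235.74930434]
 [325.27270615 265.88263198]]
```

View pics/w2.png

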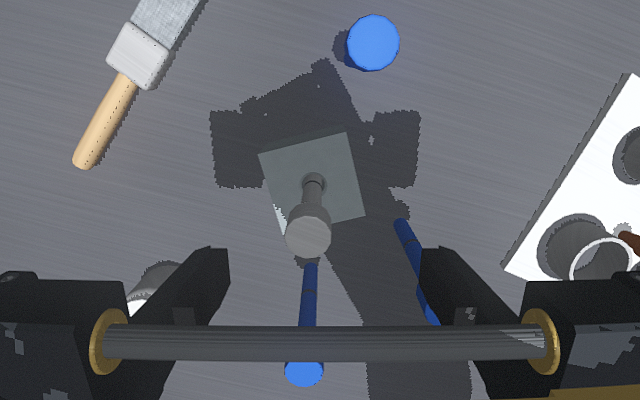

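```bash
python3 - <<'E'
from h import *
f=pickle.load(open("pics/w2.pkl","rb"));F=f["frame"].astype(int)
print(onz(f,(308,238),.148))
print(F[238,300:316:5],F[262,300:316:5],F[230,260:360:10])
from rig import readout
s=readout.observe();print(s["time"],s["tool_pos"])
E
```

```text
[0.50262393 0.25894011 0.148     ]
[[125 128 130]
 [123 124 129]
 [121 122 126]
 [123 127 130]] [[65 68 71]
 [65 69 72]
 [50 61 87]
 [68 70 71]] [[115 120 127]
 [117 118 128]
 [120 122 129]
 [123 124 128]
 [125 127 130]
 [124 126 130]
 [125 126 128]
 [ 88  88  92]
 [ 65  66  69]
 [ 66  68  71]]
2.9167 [0.50328937 0.24978082 0.17469739]
```

>>> move_arm([
  {"x": -0.8,"y": 0.5,"z": 0.2,"roll": 0,"gripper": 0},
  {"x": 0,"y": 2,"z": 0,"roll": 0,"gripper": 0},
  {"x": 0,"y": 2,"z": 0,"roll": 0,"gripper": 0},
  {"x": 0,"y": 1.0,"z": 0,"roll": 0,"gripper": 0},
  {"x": 0,"y": 0,"z": 0,"roll": 0,"gripper": 0},
  {"x": 0,"y": 0,"z": 0,"roll": 0,"gripper": 0},
])

```text
time: 3.42
tool_pos: [0.5056, 0.2611, 0.1244]
ee_rot: [-0.562, 0.429, -0.429, 0.562]
contact_force: [0.0, 0.3, 0.2]
finger_gap: 0.0882
```

```bash
python3 - <<'E'
from rig import readout, grab_frame
import pickle,cv2
from h import *
for i in range(3):
    f=grab_frame("wrist"); s=readout.observe();print(s["time"],s["tool_pos"],s["qd"].round(3))
cv2.imwrite("pics/w3.png",f["frame"][:,:,::-1]);pickle.dump(f,open("pics/w3.pkl","wb"))
E
```

```text
3.4667 [0.50595648 0.26136624 0.12490942] [ 0.003 -0.009 -0.002 -0.003  0.    -0.004 -0.001]
3.5167 [0.50610771 0.26143308 0.12511402] [ 0.002 -0.003 -0.     0.002  0.003 -0.003 -0.001]
3.5667 [0.50607453 0.26141696 0.12510166] [-0.     0.003  0.     0.005  0.002 -0.003 -0.001]
```

View pics/w3.png

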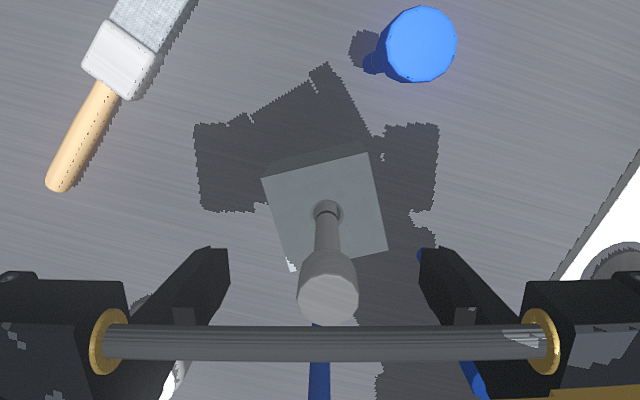

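```bash
python3 - <<'E'
from h import *
f=pickle.load(open("pics/w3.pkl","rb"))
p=onz(f,(327.5,295),.148);print(p)
R=np.array([[.2627,-.9649],[.9649,.2627]]);print(R@(p[:2]-[.5061,.2614]), proj(f,[[.5061,.2614,.125],[.5061,.2614,.148]]))
E
```

```text
[0.50564277 0.26017603 0.148     ]
[ 0.0010609  -0.00076271] [[324.77219771 265.26807672]
 [324.84195432 293.35506496]]
```

Alignment is within about 1 mm. I'll lower the last 8 mm and close.

>>> move_arm([
  {"x": 0.1,"y": 0.8,"z": 0,"roll": 0,"gripper": 0},
  {"x": 0,"y": 0,"z": 0,"roll": 0,"gripper": 0},
  {"x": 0,"y": 0,"z": 0,"roll": 0,"gripper": 1},
  {"x": 0,"y": 0,"z": 0,"roll": 0,"gripper": 1},
  {"x": 0,"y": 0,"z": 0,"roll": 0,"gripper": 1},
  {"x": 0,"y": 0,"z": 0,"roll": 0,"gripper": 1},
  {"x": 0,"y": 0,"z": 0,"roll": 0,"gripper": 1},
  {"x": 0,"y": 0,"z": 0,"roll": 0,"gripper": 1},
  {"x": 0,"y": 0,"z": 0,"roll": 0,"gripper": 1},
  {"x": 0,"y": 0,"z": 0,"roll": 0,"gripper": 1},
])

```text
time: 4.4
tool_pos: [0.5055, 0.2599, 0.1157]
ee_rot: [-0.562, 0.429, -0.429, 0.562]
contact_force: [-0.2, 0.1, 0.6]
finger_gap: 0.0371
```

>>> move_arm([
  {"x": 0,"y": 0,"z": 0,"roll": 0,"gripper": 1},
  {"x": 0,"y": 0,"z": 0,"roll": 0,"gripper": 1},
  {"x": 0,"y": 0,"z": 0,"roll": 0,"gripper": 1},
  {"x": 0,"y": 0,"z": 0,"roll": 0,"gripper": 1},
])

```text
time: 4.73
tool_pos: [0.5055, 0.2599, 0.1157]
ee_rot: [-0.562, 0.429, -0.429, 0.562]
contact_force: [0.5, 0.3, 1.4]
finger_gap: 0.0245
```

>>> move_arm([
  {"x": 0,"y": 0,"z": 0,"roll": 0,"gripper": 1},
  {"x": 0,"y": -1,"z": 0,"roll": 0,"gripper": 1},
  {"x": 0,"y": -2,"z": 0,"roll": 0,"gripper": 1},
])

```text
time: 4.98
tool_pos: [0.5037, 0.2588, 0.1442]
ee_rot: [0.564, -0.43, 0.429, -0.56]
contact_force: [-0.2, 0.9, -2.0]
finger_gap: 0.0248
```

```bash
python3 - <<'E'
from rig import readout, grab_frame
import pickle,cv2
from h import *
f=grab_frame("scene"); s=readout.observe();print(s["time"],s["tool_pos"],s["contact_force"],s["finger_gap"])
crop(f,320,80,160,130,5,"pics/s4.png")
E
```

```text
5.0333 [0.50642879 0.2606293  0.14928184] [0.78280607 0.80554211 1.24369742] 0.02516229364405514
```

View pics/s4.png

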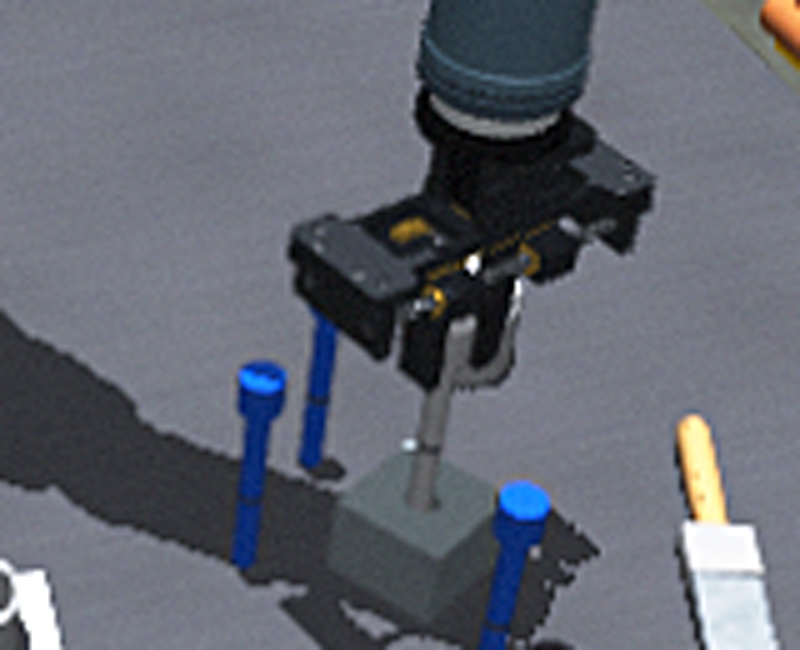

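The rod came up with the gripper. Next I'll lift it clear and carry it to socket A.

>>> move_arm([
  {"x": 0,"y": -2.5,"z": 0,"roll": 0,"gripper": 1},
  {"x": 0,"y": -3.5,"z": 0,"roll": 0,"gripper": 1},
  {"x": 0,"y": -3,"z": 0,"roll": 0,"gripper": 1},
  {"x": 0.5,"y": -1.5,"z": 0,"roll": 0,"gripper": 1},
  {"x": 1.5,"y": -0.5,"z": 0.1,"roll": 0,"gripper": 1},
  {"x": 2.5,"y": 0,"z": 0.1,"roll": 0,"gripper": 1},
  {"x": 3,"y": 0,"z": 0.2,"roll": 0,"gripper": 1},
  {"x": 3,"y": 0,"z": 0.2,"roll": 0,"gripper": 1},
  {"x": 3,"y": 0,"z": 0.2,"roll": 0,"gripper": 1},
  {"x": 3,"y": 0,"z": 0.2,"roll": 0,"gripper": 1},
  {"x": 3,"y": 0,"z": 0.2,"roll": 0,"gripper": 1},
  {"x": 3,"y": 0,"z": 0.1,"roll": 0,"gripper": 1},
  {"x": 3,"y": 0,"z": 0.1,"roll": 0,"gripper": 1},
  {"x": 2,"y": 0,"z": 0.1,"roll": 0,"gripper": 1},
  {"x": 1.0,"y": 0,"z": 0,"roll": 0,"gripper": 1},
  {"x": 0,"y": 0,"z": 0,"roll": 0,"gripper": 1},
  {"x": 0,"y": 0,"z": 0,"roll": 0,"gripper": 1},
])

```text
time: 6.45
tool_pos: [0.5945, -0.01, 0.2556]
ee_rot: [-0.562, 0.43, -0.429, 0.562]
contact_force: [-0.4, -0.3, -1.6]
finger_gap: 0.0244
```

```bash
cat >> h.py <<'E'
def snap(tag):
    from rig import readout, grab_frame
    out={}
    for n in ["wrist","scene","top"]:
        f=grab_frame(n); out[n]=f
        cv2.imwrite(f"pics/{n}_{tag}.png",f["frame"][:,:,::-1]);pickle.dump(f,open(f"pics/{n}_{tag}.pkl","wb"))
    s=readout.observe();print("t",s["time"],"p",s["tool_pos"].round(4),"F",s["contact_force"].round(2),"gap",round(s["finger_gap"],4),"q",s["joints"].round(2))
    from scipy.spatial.transform import Rotation as Ro
    out["R"]=Ro.from_quat(s["ee_rot"]).as_matrix();out["s"]=s
    return out
E
python3 - <<'E'
from h import *
o=snap("5"); print(o["R"].round(3))
crop(o["scene"],240,130,120,110,6,"pics/s5c.png")
E
```

```text
t 6.6 p [ 0.5944 -0.0087  0.2558] F [-0.36  0.55 -2.57] gap 0.025 q [ 0.17  0.44 -0.31  1.66  0.15  1.06 -1.48]
[[ 0.266 -0.     0.964]
 [-0.964  0.001  0.266]
 [-0.001 -1.     0.   ]]
```

View pics/wrist_5.png

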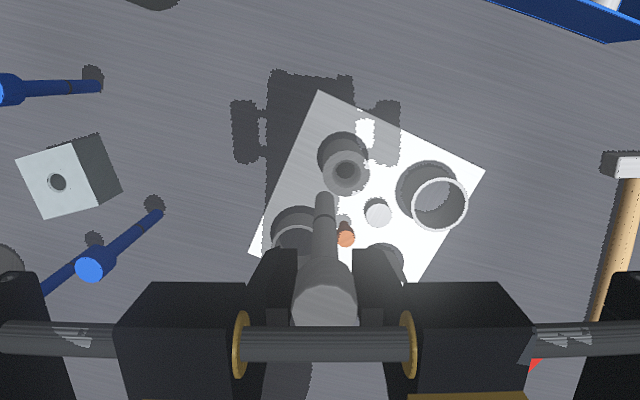

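View pics/s5c.png

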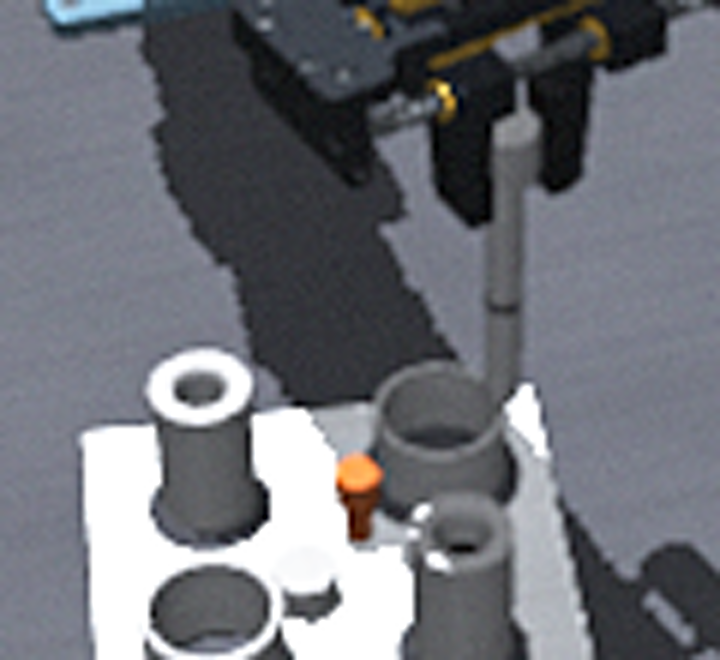

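```bash
python3 - <<'E'
from h import *
f=pickle.load(open("pics/wrist_5.pkl","rb"))
crop(f,240,90,200,160,4,"pics/w5c.png")
p=np.array([.5944,-.0087,.2558])
print(proj(f,[p,[p[0],p[1],.148],[p[0],p[1],.202],[.600,-.030,.085],[.5994,-.0306,.085]]))
s=pickle.load(open("pics/scene_5.pkl","rb"))
print((proj(s,[[p[0],p[1],.148],[p[0],p[1],.202],[p[0],p[1],.2868]])-[240,130])*6)
t=pickle.load(open("pics/top_5.pkl","rb"));crop(t,290,140,130,110,6,"pics/t5c.png")
E
```

```text
[[321.84985699 264.98562183]
 [322.87170374 194.03442723]
 [322.48049978 221.14793578]
 [347.33818807 173.42927777]
 [347.78388337 174.21393676]]
[[502.45718057 394.71842343]
 [503.86278298 294.30431521]
 [506.27101615 121.35077408]]
```

View pics/w5c.png

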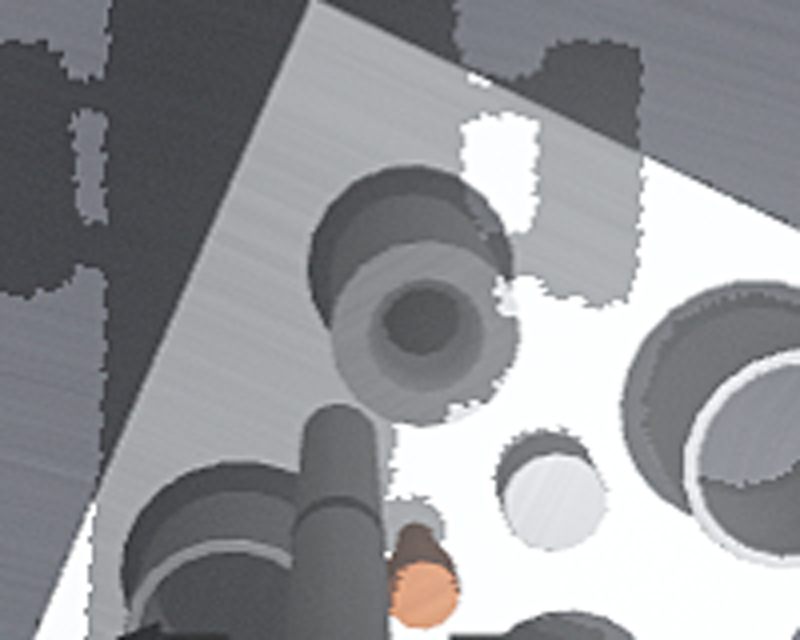

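The rod hangs vertical and aligned. Next I'll centre over A and descend to just above the rim.

>>> move_arm([
  {"x": 1.1,"y": 1,"z": 0,"roll": 0,"gripper": 1},
  {"x": 1.0,"y": 1.5,"z": 0,"roll": 0,"gripper": 1},
  {"x": 0,"y": 1.5,"z": 0,"roll": 0,"gripper": 1},
  {"x": 0,"y": 1,"z": 0,"roll": 0,"gripper": 1},
  {"x": 0,"y": 0,"z": 0,"roll": 0,"gripper": 1},
  {"x": 0,"y": 0,"z": 0,"roll": 0,"gripper": 1},
])

```text
time: 7.1
tool_pos: [0.5999, -0.0308, 0.2051]
ee_rot: [0.562, -0.43, 0.429, -0.562]
contact_force: [0.2, 0.4, -1.9]
finger_gap: 0.0249
```

```bash
python3 - <<'E'
from h import *
o=snap("6"); p=o["s"]["tool_pos"]
crop(o["wrist"],240,130,160,130,5,"pics/w6c.png")
crop(o["scene"],260,150,110,90,7,"pics/s6c.png")
print((proj(o["wrist"],[[.6,-.029,.085],[p[0],p[1],p[2]-.1077]])-[240,130])*5)
E
```

```text
t 7.25 p [ 0.6009 -0.0309  0.2066] F [ 0.49  0.24 -2.79] gap 0.0249 q [ 0.19  0.51 -0.29  1.69  0.17  0.97 -1.47]
[[411.64741802 293.62198802]
 [425.49661778 318.19058461]]
```

View pics/w6c.png

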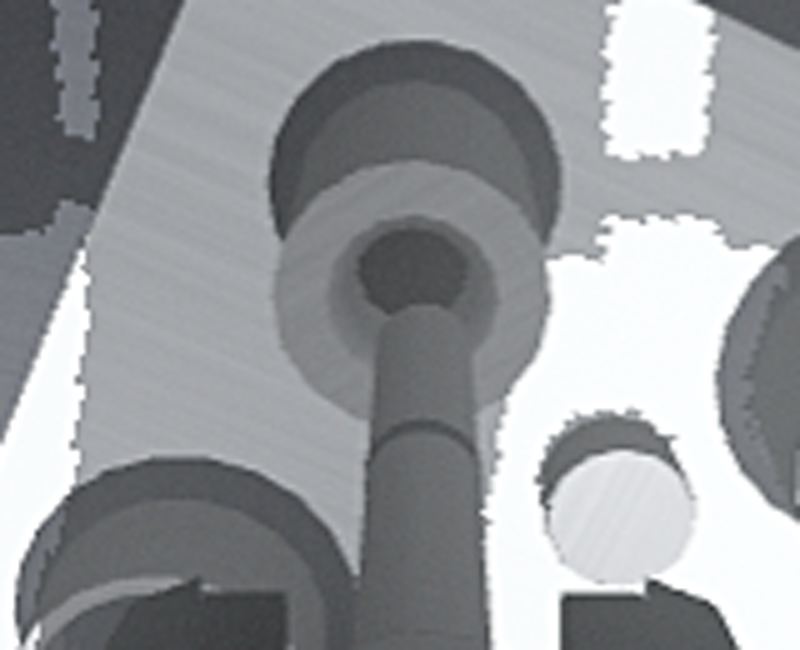

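View pics/s6c.png

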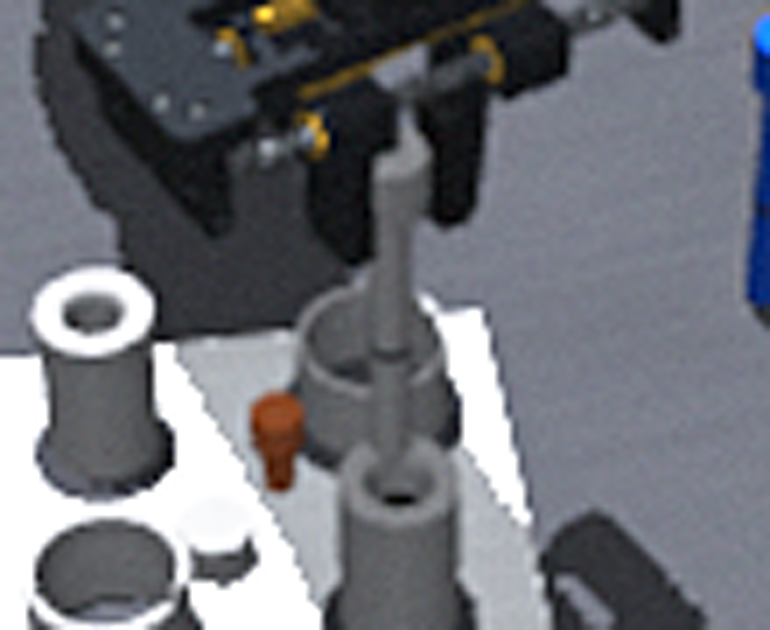

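The rod is about 1.7 mm off along tool x. I'll correct that and enter the bevel.

>>> move_arm([
  {"x": -0.2,"y": 0.5,"z": 0,"roll": 0,"gripper": 1},
  {"x": 0,"y": 0.5,"z": 0,"roll": 0,"gripper": 1},
  {"x": 0,"y": 0.5,"z": 0,"roll": 0,"gripper": 1},
  {"x": 0,"y": 0.4,"z": 0,"roll": 0,"gripper": 1},
  {"x": 0,"y": 0,"z": 0,"roll": 0,"gripper": 1},
  {"x": 0,"y": 0,"z": 0,"roll": 0,"gripper": 1},
])

```text
time: 7.75
tool_pos: [0.5995, -0.0295, 0.1863]
ee_rot: [0.562, -0.43, 0.429, -0.562]
contact_force: [-0.5, -0.2, -2.1]
finger_gap: 0.0247
```

```bash
python3 - <<'E'
from h import *
o=snap("7"); p=o["s"]["tool_pos"]
crop(o["wrist"],240,130,160,130,5,"pics/w7c.png")
E
```

```text
t 7.9 p [ 0.6    -0.0295  0.1869] F [ 0.35 -0.68 -2.38] gap 0.0248 q [ 0.18  0.53 -0.28  1.71  0.18  0.93 -1.48]
```

View pics/w7c.png

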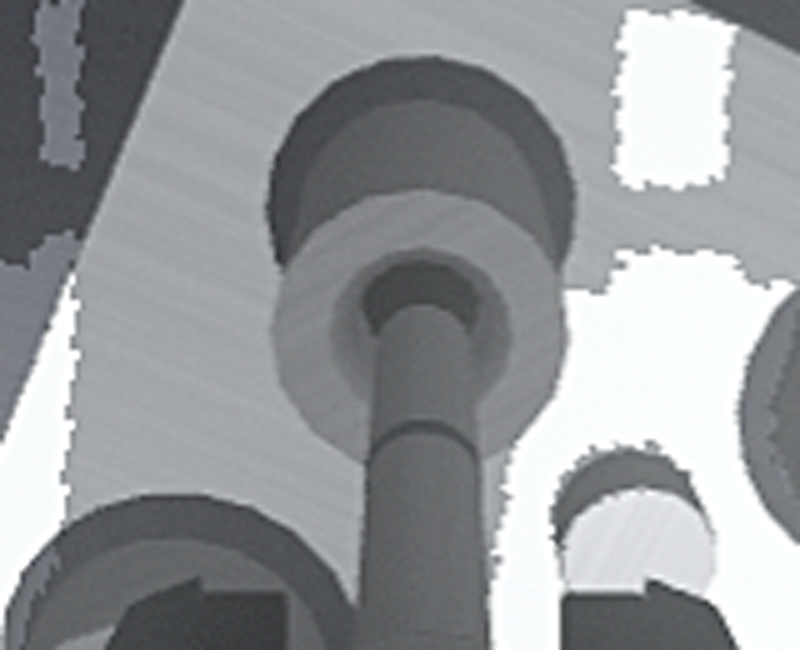

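>>> move_arm([
  {"x": 0,"y": 0.2,"z": 0,"roll": 0,"gripper": 1},
  {"x": 0,"y": 0.2,"z": 0,"roll": 0,"gripper": 1},
  {"x": 0,"y": 0.2,"z": 0,"roll": 0,"gripper": 1},
  {"x": 0,"y": 0.2,"z": 0,"roll": 0,"gripper": 1},
  {"x": 0,"y": 0.2,"z": 0,"roll": 0,"gripper": 1},
])

```text
time: 8.32
tool_pos: [0.5997, -0.0294, 0.1764]
ee_rot: [0.562, -0.429, 0.429, -0.562]
contact_force: [-0.3, 0.5, -2.7]
finger_gap: 0.0249
```

>>> move_arm([
  {"x": 0,"y": 0.2,"z": 0,"roll": 0,"gripper": 1},
  {"x": 0,"y": 0.2,"z": 0,"roll": 0,"gripper": 1},
  {"x": 0,"y": 0.2,"z": 0,"roll": 0,"gripper": 1},
  {"x": 0,"y": 0.2,"z": 0,"roll": 0,"gripper": 1},
  {"x": 0,"y": 0.2,"z": 0,"roll": 0,"gripper": 1},
])

```text
time: 8.73
tool_pos: [0.6002, -0.0294, 0.1669]
ee_rot: [-0.562, 0.429, -0.43, 0.562]
contact_force: [-1.1, 0.1, 4.0]
finger_gap: 0.0246
```

>>> move_arm([
  {"x": 0,"y": 0.2,"z": 0,"roll": 0,"gripper": 1},
  {"x": 0,"y": 0.2,"z": 0,"roll": 0,"gripper": 1},
  {"x": 0,"y": 0.2,"z": 0,"roll": 0,"gripper": 1},
  {"x": 0,"y": 0.2,"z": 0,"roll": 0,"gripper": 1},
])

```text
time: 9.07
tool_pos: [0.5998, -0.0296, 0.1585]
ee_rot: [0.562, -0.429, 0.429, -0.562]
contact_force: [0.0, -0.0, 3.2]
finger_gap: 0.0248
```

The rod is on the plug: +6 N against a baseline of about -2.3 N. From here I'll take small steps and watch the force.

>>> move_arm([
  {"x": 0,"y": 0.1,"z": 0,"roll": 0,"gripper": 1},
  {"x": 0,"y": 0.1,"z": 0,"roll": 0,"gripper": 1},
  {"x": 0,"y": 0.1,"z": 0,"roll": 0,"gripper": 1},
  {"x": 0,"y": 0.1,"z": 0,"roll": 0,"gripper": 1},
])

```text
time: 9.4
tool_pos: [0.5998, -0.0295, 0.1546]
ee_rot: [0.562, -0.429, 0.429, -0.562]
contact_force: [-0.5, -0.8, 3.0]
finger_gap: 0.0246
```

>>> move_arm([
  {"x": 0,"y": 0.1,"z": 0,"roll": 0,"gripper": 1},
  {"x": 0,"y": 0.1,"z": 0,"roll": 0,"gripper": 1},
])

```text
time: 9.57
tool_pos: [0.5998, -0.0295, 0.1526]
ee_rot: [-0.562, 0.429, -0.429, 0.562]
contact_force: [0.8, -0.2, 4.2]
finger_gap: 0.0243
```

>>> move_arm([
  {"x": 0,"y": 0.1,"z": 0,"roll": 0,"gripper": 1},
])

```text
time: 9.65
tool_pos: [0.5998, -0.0295, 0.1516]
ee_rot: [0.562, -0.429, 0.429, -0.562]
contact_force: [0.3, -0.6, 4.0]
finger_gap: 0.0249
```

>>> move_arm([
  {"x": 0,"y": 0.1,"z": 0,"roll": 0,"gripper": 1},
])

```text
time: 9.73
tool_pos: [0.5998, -0.0295, 0.1506]
ee_rot: [0.562, -0.429, 0.429, -0.562]
contact_force: [-0.4, 0.1, 3.9]
finger_gap: 0.0248
```

>>> move_arm([
  {"x": 0,"y": 0.05,"z": 0,"roll": 0,"gripper": 1},
  {"x": 0,"y": 0.05,"z": 0,"roll": 0,"gripper": 1},
])

```text
time: 9.9
tool_pos: [0.6001, -0.0294, 0.1499]
ee_rot: [-0.562, 0.429, -0.429, 0.562]
contact_force: [0.1, 0.5, 6.9]
finger_gap: 0.0245
```

>>> move_arm([
  {"x": 0,"y": 0.05,"z": 0,"roll": 0,"gripper": 1},
])

```text
time: 9.98
tool_pos: [0.6005, -0.0293, 0.1499]
ee_rot: [-0.562, 0.429, -0.43, 0.562]
contact_force: [-0.2, 0.5, 9.4]
finger_gap: 0.025
```

>>> move_arm([
  {"x": 0,"y": 0.05,"z": 0,"roll": 0,"gripper": 1},
])

```text
time: 10.07
tool_pos: [0.6009, -0.0292, 0.1498]
ee_rot: [-0.561, 0.429, -0.43, 0.562]
contact_force: [-0.4, 0.3, 12.4]
finger_gap: 0.0246
```

>>> move_arm([
  {"x": 0,"y": 0.05,"z": 0,"roll": 0,"gripper": 1},
])

```text
time: 10.15
tool_pos: [0.6013, -0.0291, 0.1497]
ee_rot: [-0.561, 0.428, -0.43, 0.563]
contact_force: [0.3, 0.7, 14.3]
finger_gap: 0.0245
```

```bash
python3 - <<'E'
from h import *
o=snap("8"); p=o["s"]["tool_pos"]
crop(o["wrist"],240,130,160,130,5,"pics/w8c.png");crop(o["scene"],260,150,110,90,7,"pics/s8c.png")
E
```

```text
t 10.3 p [ 0.6013 -0.0291  0.1498] F [-0.59  0.47 12.18] gap 0.0247 q [ 0.17  0.58 -0.27  1.73  0.2   0.86 -1.49]
```

View pics/s8c.png

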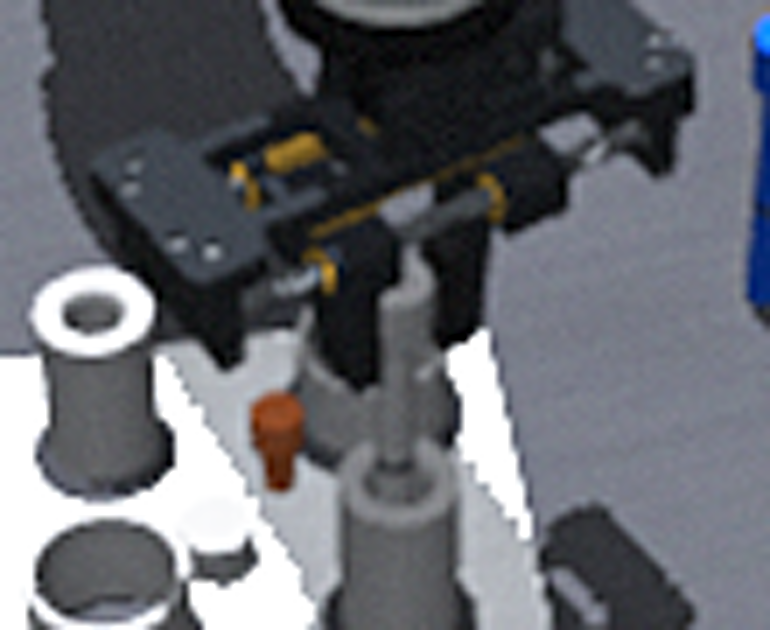

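View pics/w8c.png

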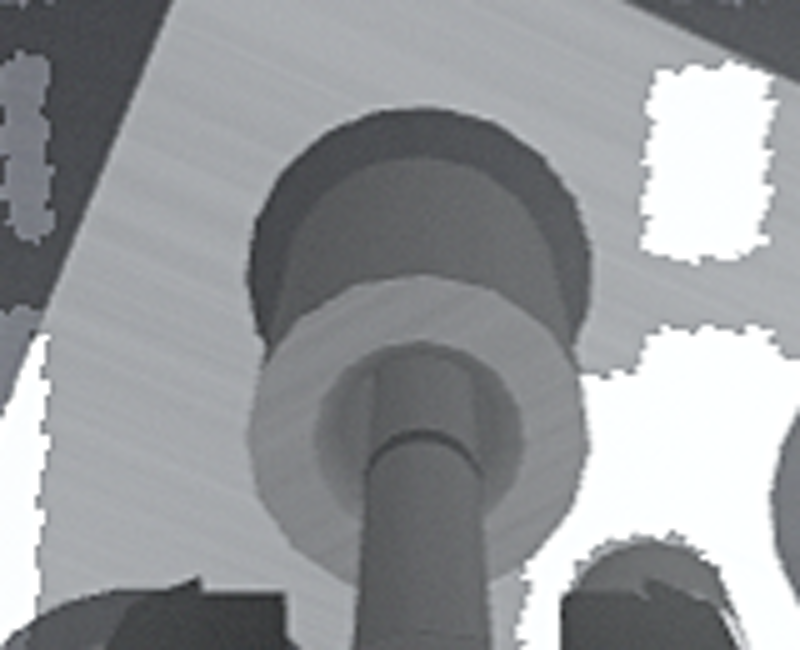

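```bash
python3 - <<'E'
from h import *
w=pickle.load(open("pics/wrist_8.pkl","rb"));s=pickle.load(open("pics/scene_8.pkl","rb"))
P=[[.6005,-.029,z] for z in (.085,.094,.098,.030+.052)]
print((proj(w,P)-[240,130])*5);print((proj(s,P)-[260,150])*7)
print((proj(s,[[.6005,-.029,.15],[.6005,-.029,.182-.012]])-[260,150])*7)
E
```

```text
[[419.69270667 432.41508238]
 [419.70430574 458.9290983 ]
 [419.70976693 471.39420327]
 [419.68903789 424.01754889]]
[[394.92734357 472.16507469]
 [394.89654654 454.66279434]
 [394.88275967 446.82022694]
 [394.93754105 477.95543255]]
[[394.69778034 341.15297567]
 [394.62367761 298.58881302]]
```

```bash
python3 - <<'E'
from h import *
a=pickle.load(open("pics/wrist_7.pkl","rb"))["frame"];b=pickle.load(open("pics/wrist_8.pkl","rb"))["frame"]
A=np.hstack([a[190:350,270:375],b[190:350,270:375]])[:,:,::-1]
cv2.imwrite("pics/cmp78.png",cv2.resize(A,None,fx=3.7,fy=3.7,interpolation=cv2.INTER_CUBIC))
E
```

```text
(no output)
```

View pics/cmp78.png

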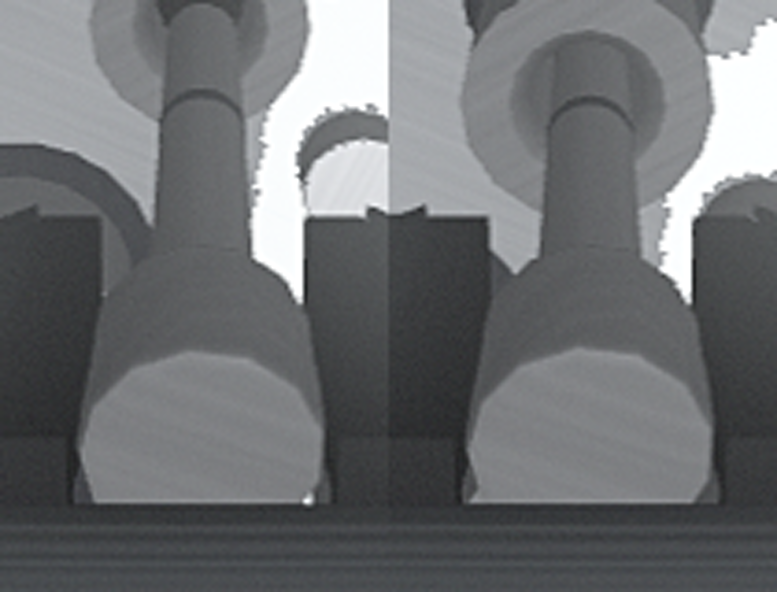

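A bottomed: z pinned at 0.1498 while the force rose to about 14 N. The tip is about 43 mm below the rim, the ring stands above the rim, and the head shows no slip in the pads. So A is the shallow socket. I'll lift out and go to B.

>>> move_arm([
  {"x": 0,"y": -0.4,"z": 0,"roll": 0,"gripper": 1},
  {"x": 0,"y": -0.8,"z": 0,"roll": 0,"gripper": 1},
  {"x": 0,"y": -1.5,"z": 0,"roll": 0,"gripper": 1},
  {"x": 0,"y": -2,"z": 0,"roll": 0,"gripper": 1},
  {"x": 0,"y": -2,"z": 0,"roll": 0,"gripper": 1},
  {"x": 0,"y": -1.5,"z": 0,"roll": 0,"gripper": 1},
  {"x": 0,"y": -1,"z": 0,"roll": 0,"gripper": 1},
  {"x": 0.4,"y": 0,"z": -1.1,"roll": 0,"gripper": 1},
  {"x": 0.8,"y": 0,"z": -2.2,"roll": 0,"gripper": 1},
  {"x": 0.8,"y": 0,"z": -2.2,"roll": 0,"gripper": 1},
  {"x": 0.8,"y": 0,"z": -2.2,"roll": 0,"gripper": 1},
  {"x": 0.8,"y": 0,"z": -2.2,"roll": 0,"gripper": 1},
  {"x": 0.8,"y": 0,"z": -2.2,"roll": 0,"gripper": 1},
  {"x": 0.4,"y": 0,"z": -1.1,"roll": 0,"gripper": 1},
  {"x": 0,"y": 0,"z": 0,"roll": 0,"gripper": 1},
  {"x": 0,"y": 0,"z": 0,"roll": 0,"gripper": 1},
  {"x": 0,"y": 0,"z": 0,"roll": 0,"gripper": 1},
])

```text
time: 11.72
tool_pos: [0.4857, -0.1096, 0.2401]
ee_rot: [-0.562, 0.429, -0.429, 0.562]
contact_force: [-0.1, 1.1, -2.1]
finger_gap: 0.0244
```

```bash
python3 - <<'E'
from h import *
o=snap("9"); p=o["s"]["tool_pos"]
crop(o["wrist"],240,110,160,130,5,"pics/w9c.png");crop(o["scene"],240,130,110,100,6,"pics/s9c.png")
print((proj(o["wrist"],[[.4848,-.111,.085],[p[0],p[1],p[2]-.1077],[p[0],p[1],.085]])-[240,110])*5)
E
```

```text
t 11.8667 p [ 0.4858 -0.1095  0.2401] F [-0.35 -0.74 -2.38] gap 0.0245 q [ 0.37  0.29 -0.29  1.92  0.1   0.94 -1.27]
[[428.74424164 346.99371081]
 [422.2119601  421.67711751]
 [422.10301995 339.6632217 ]]
```

View pics/w9c.png

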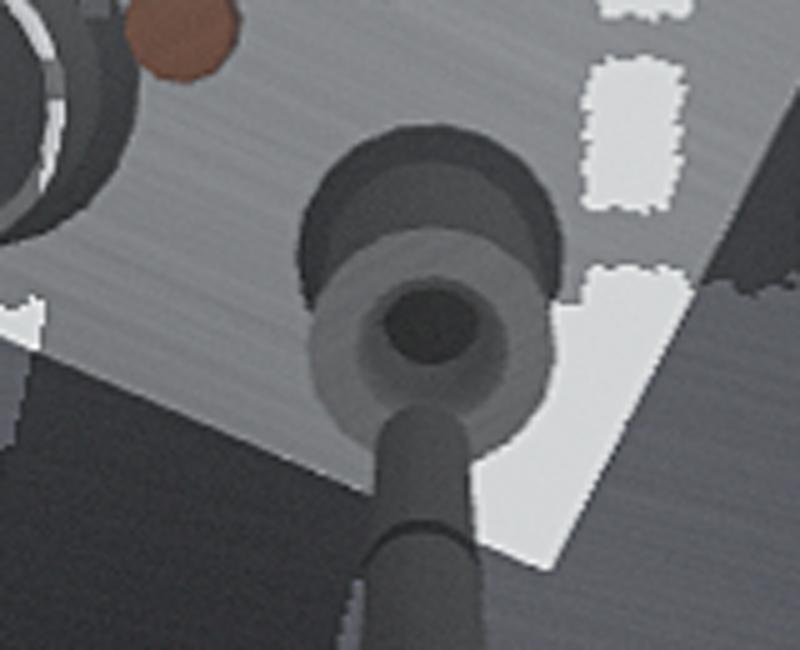

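View pics/s9c.png

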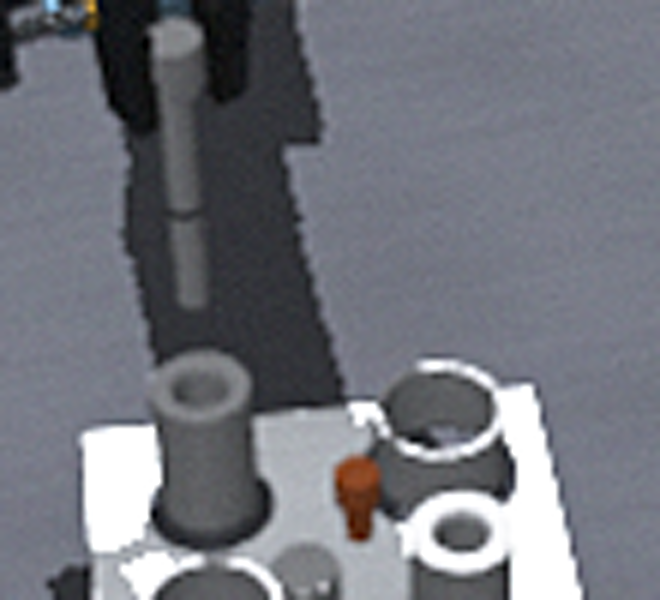

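>>> move_arm([
  {"x": 0.16,"y": 1,"z": -0.05,"roll": 0,"gripper": 1},
  {"x": 0,"y": 1.3,"z": 0,"roll": 0,"gripper": 1},
  {"x": 0,"y": 1,"z": 0,"roll": 0,"gripper": 1},
  {"x": 0,"y": 0.5,"z": 0,"roll": 0,"gripper": 1},
  {"x": 0,"y": 0.5,"z": 0,"roll": 0,"gripper": 1},
  {"x": 0,"y": 0.5,"z": 0,"roll": 0,"gripper": 1},
  {"x": 0,"y": 0.4,"z": 0,"roll": 0,"gripper": 1},
  {"x": 0,"y": 0,"z": 0,"roll": 0,"gripper": 1},
  {"x": 0,"y": 0,"z": 0,"roll": 0,"gripper": 1},
])

```text
time: 12.62
tool_pos: [0.485, -0.1121, 0.1882]
ee_rot: [-0.562, 0.429, -0.429, 0.562]
contact_force: [-0.5, 0.3, -1.6]
finger_gap: 0.0247
```

```bash
python3 - <<'E'
from h import *
o=snap("10"); p=o["s"]["tool_pos"]
crop(o["wrist"],240,130,160,130,5,"pics/w10c.png")
E
```

```text
t 12.7667 p [ 0.4853 -0.1122  0.1886] F [ 0.32 -0.1  -2.21] gap 0.0246 q [ 0.37  0.36 -0.28  1.97  0.13  0.83 -1.29]
```

View pics/w10c.png

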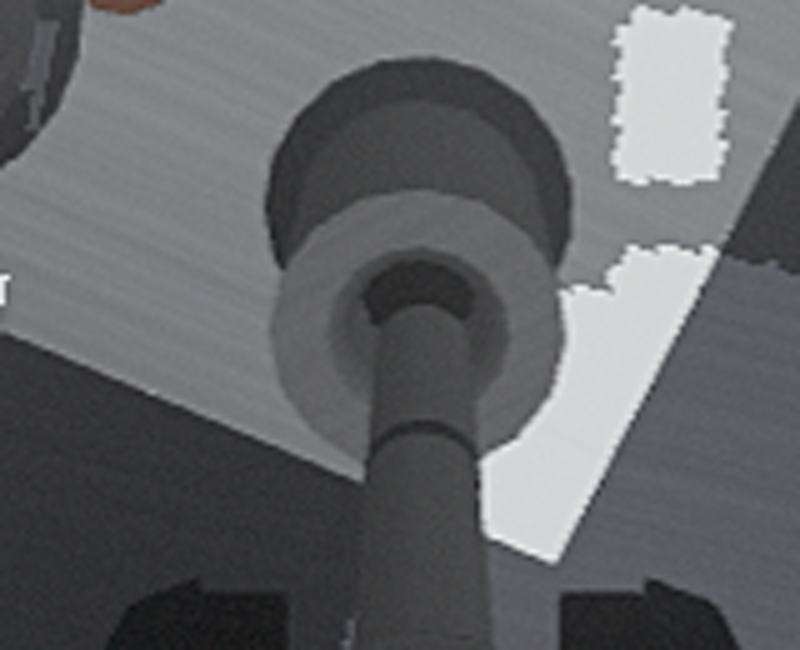

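The rod is centred in B, almost identical to the view over A before insertion. I'll descend the same way.

>>> move_arm([
  {"x": -0.05,"y": 0.2,"z": 0,"roll": 0,"gripper": 1},
  {"x": 0,"y": 0.2,"z": 0,"roll": 0,"gripper": 1},
  {"x": 0,"y": 0.2,"z": 0,"roll": 0,"gripper": 1},
  {"x": 0,"y": 0.2,"z": 0,"roll": 0,"gripper": 1},
  {"x": 0,"y": 0.2,"z": 0,"roll": 0,"gripper": 1},
  {"x": 0,"y": 0.2,"z": 0,"roll": 0,"gripper": 1},
])

```text
time: 13.27
tool_pos: [0.4848, -0.1116, 0.1759]
ee_rot: [0.562, -0.429, 0.429, -0.562]
contact_force: [-0.1, -0.2, -2.1]
finger_gap: 0.0246
```

>>> move_arm([
  {"x": 0,"y": 0.2,"z": 0,"roll": 0,"gripper": 1},
  {"x": 0,"y": 0.2,"z": 0,"roll": 0,"gripper": 1},
  {"x": 0,"y": 0.2,"z": 0,"roll": 0,"gripper": 1},
  {"x": 0,"y": 0.2,"z": 0,"roll": 0,"gripper": 1},
])

```text
time: 13.6
tool_pos: [0.4855, -0.1116, 0.1685]
ee_rot: [-0.562, 0.429, -0.43, 0.562]
contact_force: [0.3, 0.9, 4.4]
finger_gap: 0.0248
```

>>> move_arm([
  {"x": 0,"y": 0.2,"z": 0,"roll": 0,"gripper": 1},
  {"x": 0,"y": 0.2,"z": 0,"roll": 0,"gripper": 1},
  {"x": 0,"y": 0.2,"z": 0,"roll": 0,"gripper": 1},
  {"x": 0,"y": 0.2,"z": 0,"roll": 0,"gripper": 1},
])

```text
time: 13.93
tool_pos: [0.4852, -0.1117, 0.1603]
ee_rot: [-0.562, 0.429, -0.43, 0.562]
contact_force: [-0.3, 0.0, 4.9]
finger_gap: 0.0248
```

>>> move_arm([
  {"x": 0,"y": 0.1,"z": 0,"roll": 0,"gripper": 1},
  {"x": 0,"y": 0.1,"z": 0,"roll": 0,"gripper": 1},
  {"x": 0,"y": 0.1,"z": 0,"roll": 0,"gripper": 1},
])

```text
time: 14.18
tool_pos: [0.4849, -0.1117, 0.1571]
ee_rot: [0.562, -0.429, 0.429, -0.562]
contact_force: [0.3, -0.0, 4.7]
finger_gap: 0.0245
```

>>> move_arm([
  {"x": 0,"y": 0.1,"z": 0,"roll": 0,"gripper": 1},
  {"x": 0,"y": 0.1,"z": 0,"roll": 0,"gripper": 1},
  {"x": 0,"y": 0.1,"z": 0,"roll": 0,"gripper": 1},
  {"x": 0,"y": 0.1,"z": 0,"roll": 0,"gripper": 1},
])

```text
time: 14.52
tool_pos: [0.4849, -0.1117, 0.1531]
ee_rot: [0.562, -0.429, 0.429, -0.562]
contact_force: [-0.4, 0.4, 3.9]
finger_gap: 0.0248
```

>>> move_arm([
  {"x": 0,"y": 0.1,"z": 0,"roll": 0,"gripper": 1},
  {"x": 0,"y": 0.1,"z": 0,"roll": 0,"gripper": 1},
])

```text
time: 14.68
tool_pos: [0.4848, -0.1116, 0.1511]
ee_rot: [0.562, -0.429, 0.429, -0.562]
contact_force: [0.7, -0.1, 4.8]
finger_gap: 0.0245
```

>>> move_arm([
  {"x": 0,"y": 0.1,"z": 0,"roll": 0,"gripper": 1},
  {"x": 0,"y": 0.1,"z": 0,"roll": 0,"gripper": 1},
])

```text
time: 14.85
tool_pos: [0.4849, -0.1117, 0.1491]
ee_rot: [-0.562, 0.429, -0.429, 0.562]
contact_force: [-0.5, -0.6, 3.8]
finger_gap: 0.0245
```

>>> move_arm([
  {"x": 0,"y": 0.1,"z": 0,"roll": 0,"gripper": 1},
])

```text
time: 14.93
tool_pos: [0.4848, -0.1117, 0.1481]
ee_rot: [0.562, -0.429, 0.429, -0.562]
contact_force: [0.1, 0.3, 4.6]
finger_gap: 0.0244
```

Already deeper than A. I'll continue in 2 mm checks.

>>> move_arm([
  {"x": 0,"y": 0.1,"z": 0,"roll": 0,"gripper": 1},
  {"x": 0,"y": 0.1,"z": 0,"roll": 0,"gripper": 1},
])

```text
time: 15.1
tool_pos: [0.4848, -0.1117, 0.1461]
ee_rot: [-0.562, 0.429, -0.429, 0.562]
contact_force: [0.6, 0.2, 3.4]
finger_gap: 0.0247
```

>>> move_arm([
  {"x": 0,"y": 0.1,"z": 0,"roll": 0,"gripper": 1},
  {"x": 0,"y": 0.1,"z": 0,"roll": 0,"gripper": 1},
])

```text
time: 15.27
tool_pos: [0.4848, -0.1116, 0.1441]
ee_rot: [0.562, -0.429, 0.429, -0.562]
contact_force: [0.1, 0.2, 4.2]
finger_gap: 0.0246
```

>>> move_arm([
  {"x": 0,"y": 0.1,"z": 0,"roll": 0,"gripper": 1},
  {"x": 0,"y": 0.1,"z": 0,"roll": 0,"gripper": 1},
])

```text
time: 15.43
tool_pos: [0.4848, -0.1117, 0.1421]
ee_rot: [0.562, -0.429, 0.429, -0.562]
contact_force: [0.1, -0.6, 3.9]
finger_gap: 0.0248
```

>>> move_arm([
  {"x": 0,"y": 0.1,"z": 0,"roll": 0,"gripper": 1},
  {"x": 0,"y": 0.1,"z": 0,"roll": 0,"gripper": 1},
  {"x": 0,"y": 0.1,"z": 0,"roll": 0,"gripper": 1},
])

```text
time: 15.68
tool_pos: [0.4848, -0.1116, 0.1391]
ee_rot: [0.562, -0.429, 0.429, -0.562]
contact_force: [0.2, 0.4, 3.4]
finger_gap: 0.0247
```

Now approaching the expected stop band, TCP z from 0.127 to 0.135.

>>> move_arm([
  {"x": 0,"y": 0.1,"z": 0,"roll": 0,"gripper": 1},
  {"x": 0,"y": 0.1,"z": 0,"roll": 0,"gripper": 1},
])

```text
time: 15.85
tool_pos: [0.4848, -0.1116, 0.1371]
ee_rot: [0.562, -0.429, 0.429, -0.562]
contact_force: [0.5, -0.6, 4.1]
finger_gap: 0.0253
```

>>> move_arm([
  {"x": 0,"y": 0.1,"z": 0,"roll": 0,"gripper": 1},
])

```text
time: 15.93
tool_pos: [0.4848, -0.1116, 0.1361]
ee_rot: [0.562, -0.429, 0.429, -0.562]
contact_force: [0.3, -0.9, 4.6]
finger_gap: 0.0246
```

>>> move_arm([
  {"x": 0,"y": 0.1,"z": 0,"roll": 0,"gripper": 1},
])

```text
time: 16.02
tool_pos: [0.4848, -0.1116, 0.1351]
ee_rot: [0.562, -0.429, 0.429, -0.562]
contact_force: [1.4, -0.7, 3.9]
finger_gap: 0.0248
```

>>> move_arm([
  {"x": 0,"y": 0.05,"z": 0,"roll": 0,"gripper": 1},
  {"x": 0,"y": 0.05,"z": 0,"roll": 0,"gripper": 1},
])

```text
time: 16.18
tool_pos: [0.4848, -0.1116, 0.1341]
ee_rot: [0.562, -0.429, 0.429, -0.562]
contact_force: [0.1, 0.0, 3.5]
finger_gap: 0.0249
```

>>> move_arm([
  {"x": 0,"y": 0.05,"z": 0,"roll": 0,"gripper": 1},
  {"x": 0,"y": 0.05,"z": 0,"roll": 0,"gripper": 1},
])

```text
time: 16.35
tool_pos: [0.4848, -0.1116, 0.1332]
ee_rot: [0.562, -0.429, 0.429, -0.562]
contact_force: [-1.0, -0.9, 3.1]
finger_gap: 0.0251
```

>>> move_arm([
  {"x": 0,"y": 0.05,"z": 0,"roll": 0,"gripper": 1},
  {"x": 0,"y": 0.05,"z": 0,"roll": 0,"gripper": 1},
])

```text
time: 16.52
tool_pos: [0.4848, -0.1116, 0.1322]
ee_rot: [-0.562, 0.429, -0.429, 0.562]
contact_force: [-0.6, -0.0, 3.1]
finger_gap: 0.0251
```

>>> move_arm([
  {"x": 0,"y": 0.05,"z": 0,"roll": 0,"gripper": 1},
  {"x": 0,"y": 0.05,"z": 0,"roll": 0,"gripper": 1},
])

```text
time: 16.68
tool_pos: [0.4848, -0.1116, 0.1312]
ee_rot: [-0.562, 0.429, -0.429, 0.562]
contact_force: [0.2, -0.3, 3.0]
finger_gap: 0.0245
```

>>> move_arm([
  {"x": 0,"y": 0.05,"z": 0,"roll": 0,"gripper": 1},
  {"x": 0,"y": 0.05,"z": 0,"roll": 0,"gripper": 1},
])

```text
time: 16.85
tool_pos: [0.4848, -0.1116, 0.1302]
ee_rot: [-0.562, 0.429, -0.429, 0.562]
contact_force: [-0.0, 0.3, 3.9]
finger_gap: 0.0249
```

>>> move_arm([
  {"x": 0,"y": 0.05,"z": 0,"roll": 0,"gripper": 1},
  {"x": 0,"y": 0.05,"z": 0,"roll": 0,"gripper": 1},
])

```text
time: 17.02
tool_pos: [0.4848, -0.1116, 0.1291]
ee_rot: [-0.562, 0.429, -0.429, 0.562]
contact_force: [-0.6, 0.3, 4.2]
finger_gap: 0.0245
```

>>> move_arm([
  {"x": 0,"y": 0.05,"z": 0,"roll": 0,"gripper": 1},
  {"x": 0,"y": 0.05,"z": 0,"roll": 0,"gripper": 1},
])

```text
time: 17.18
tool_pos: [0.4848, -0.1116, 0.1282]
ee_rot: [0.562, -0.429, 0.429, -0.562]
contact_force: [-0.1, 0.2, 3.7]
finger_gap: 0.0249
```

>>> move_arm([
  {"x": 0,"y": 0.05,"z": 0,"roll": 0,"gripper": 1},
  {"x": 0,"y": 0.05,"z": 0,"roll": 0,"gripper": 1},
])

```text
time: 17.35
tool_pos: [0.4858, -0.1117, 0.1279]
ee_rot: [-0.562, 0.429, -0.43, 0.562]
contact_force: [-0.9, -0.2, 13.0]
finger_gap: 0.0247
```

>>> move_arm([
  {"x": 0,"y": 0.03,"z": 0,"roll": 0,"gripper": 1},
])

```text
time: 17.43
tool_pos: [0.4862, -0.1116, 0.1279]
ee_rot: [-0.561, 0.428, -0.43, 0.562]
contact_force: [-0.9, 0.3, 13.8]
finger_gap: 0.0245
```

```bash
python3 - <<'E'
from h import *
o=snap("11"); p=o["s"]["tool_pos"]
a=o["wrist"]["frame"]; cv2.imwrite("pics/w11c.png",cv2.resize(a[170:350,250:395,::-1],None,fx=3.3,fy=3.3,interpolation=cv2.INTER_CUBIC))
crop(o["scene"],220,130,110,90,7,"pics/s11c.png")
E
```

```text
t 17.5833 p [ 0.4862 -0.1116  0.128 ] F [-0.26  0.84 11.09] gap 0.0248 q [ 0.34  0.46 -0.26  2.01  0.18  0.69 -1.33]
```

View pics/w11c.png

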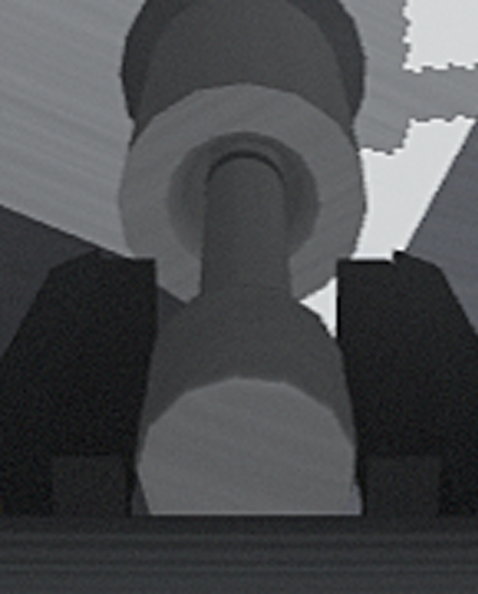

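View pics/s11c.png

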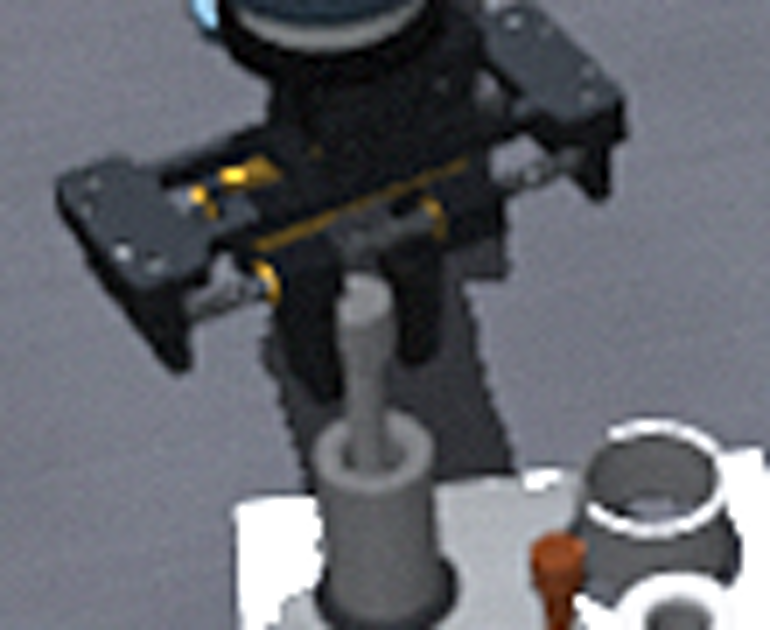

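B bottomed: z pinned at 0.1279, force about 14 N, depth about 65 mm. The ring is inside the mouth below the rim, so B is the deep socket. Now I'll unload, release, and withdraw.

>>> move_arm([
  {"x": 0,"y": -0.09,"z": 0,"roll": 0,"gripper": 1},
  {"x": 0,"y": -0.08,"z": 0,"roll": 0,"gripper": 1},
  {"x": 0,"y": 0,"z": 0,"roll": 0,"gripper": 1},
  {"x": 0,"y": 0,"z": 0,"roll": 0,"gripper": 1},
])

```text
time: 17.92
tool_pos: [0.4843, -0.1116, 0.1282]
ee_rot: [0.562, -0.43, 0.429, -0.562]
contact_force: [-0.2, -0.2, -0.9]
finger_gap: 0.0248
```

>>> move_arm([
  {"x": 0,"y": 0,"z": 0,"roll": 0,"gripper": 0.6},
  {"x": 0,"y": 0,"z": 0,"roll": 0,"gripper": 0.6},
  {"x": 0,"y": 0,"z": 0,"roll": 0,"gripper": 0.5},
  {"x": 0,"y": 0,"z": 0,"roll": 0,"gripper": 0.2},
  {"x": 0,"y": 0,"z": 0,"roll": 0,"gripper": 0},
  {"x": 0,"y": 0,"z": 0,"roll": 0,"gripper": 0},
  {"x": 0,"y": 0,"z": 0,"roll": 0,"gripper": 0},
  {"x": 0,"y": 0,"z": 0,"roll": 0,"gripper": 0},
  {"x": 0,"y": 0,"z": 0,"roll": 0,"gripper": 0},
  {"x": 0,"y": 0,"z": 0,"roll": 0,"gripper": 0},
])

```text
time: 18.75
tool_pos: [0.4848, -0.1116, 0.1286]
ee_rot: [0.562, -0.429, 0.429, -0.562]
contact_force: [-0.7, 0.5, 0.1]
finger_gap: 0.0862
```

```bash
python3 - <<'E'
from h import *
o=snap("12")
E
```

```text
t 18.9 p [ 0.4848 -0.1117  0.1286] F [-0.2   0.95 -0.44] gap 0.0882 q [ 0.34  0.46 -0.26  2.01  0.18  0.7  -1.33]
```

View pics/wrist_12.png

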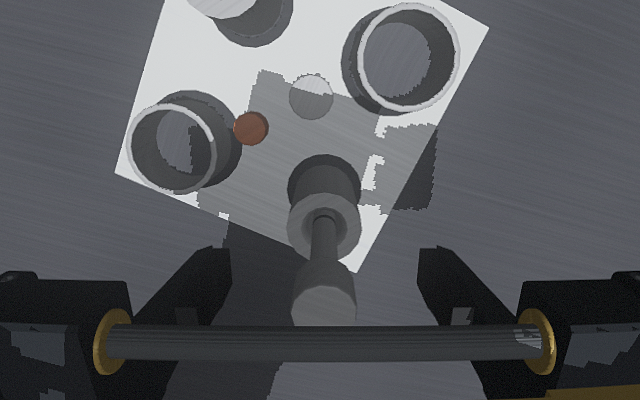

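The gripper is fully open and the rod stands free between the fingers (head at about (324,300)). I'll withdraw straight up.

>>> move_arm([
  {"x": 0,"y": -1,"z": 0,"roll": 0,"gripper": 0},
  {"x": 0,"y": -1.5,"z": 0,"roll": 0,"gripper": 0},
  {"x": 0,"y": -2,"z": 0,"roll": 0,"gripper": 0},
  {"x": 0,"y": -2.5,"z": 0,"roll": 0,"gripper": 0},
  {"x": 0,"y": -2.5,"z": 0,"roll": 0,"gripper": 0},
  {"x": 0,"y": -2,"z": 0,"roll": 0,"gripper": 0},
  {"x": 0,"y": -1,"z": 0,"roll": 0,"gripper": 0},
  {"x": 1.5,"y": 0,"z": -1,"roll": 0,"gripper": 0},
  {"x": 3,"y": 0,"z": -1,"roll": 0,"gripper": 0},
  {"x": 3,"y": 0,"z": 0,"roll": 0,"gripper": 0},
  {"x": 3,"y": 0,"z": 0,"roll": 0,"gripper": 0},
  {"x": 3,"y": 0,"z": 0,"roll": 0,"gripper": 0},
  {"x": 1.5,"y": 0,"z": 0,"roll": 0,"gripper": 0},
  {"x": 0,"y": 0,"z": 0,"roll": 0,"gripper": 0},
  {"x": 0,"y": 0,"z": 0,"roll": 0,"gripper": 0},
])

```text
time: 20.15
tool_pos: [0.5045, -0.2617, 0.2531]
ee_rot: [-0.562, 0.43, -0.429, 0.562]
contact_force: [-0.6, 0.5, -1.6]
finger_gap: 0.0879
```

```bash
python3 - <<'E'
from h import *
o=snap("13")
crop(o["scene"],220,150,130,110,6,"pics/s13c.png");crop(o["top"],220,130,190,120,4,"pics/t13c.png")
# expected head top if tip 65mm below rim
for z in (.155,.16,.165): print(z,(proj(o["scene"],[[.4852,-.1115,z]])-[220,150])*6)
P=[.4852,-.1115]; print((proj(o["scene"],[[*P,.085],[*P,.072],[*P,.076]])-[220,150])*6)
E
```

```text
t 20.3 p [ 0.5049 -0.2599  0.2536] F [ 0.48 -0.63 -0.27] gap 0.0885 q [ 0.56  0.39 -0.21  1.74  0.09  1.03 -0.99]
0.155 [[304.82358291 139.13194049]]
0.16 [[303.97323047 130.0968813 ]]
0.165 [[303.11803356 121.00660077]]
[[316.24026063 260.07768069]
 [318.26457938 281.45395564]
 [317.64478476 274.91127766]]
```

View pics/s13c.png

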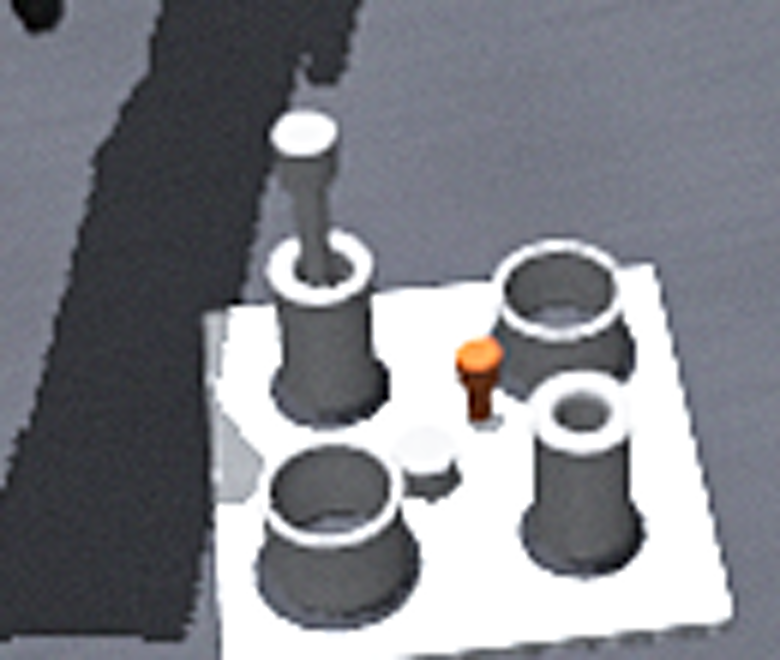

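View pics/t13c.png

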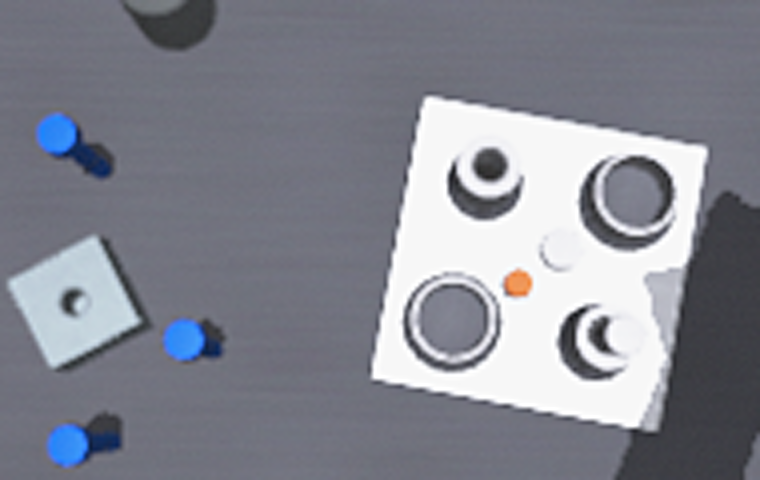

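View pics/wrist_13.png

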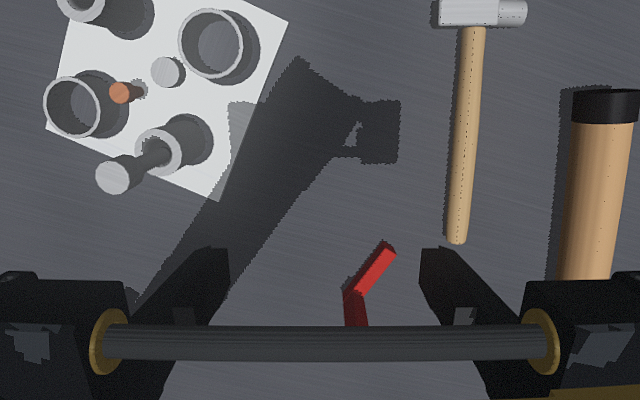

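View pics/scene_13.png

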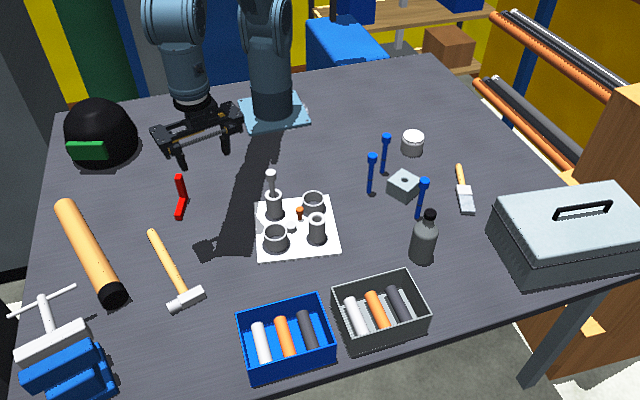

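The rod's head top, at (304,132) in the scene crop, corresponds to z ≈ 0.159. That matches resting on the plug about 65 mm below the rim. The bystanders look unmoved, so I'm handing the job in.

```bash
python3 -c "
from rig import order,readout
print(order.job_done(), readout.observe()['time'])"
```

```text
the job is handed in; nothing more can be done
the job is handed in; nothing more can be done
```

Both purge plugs are pushed home, and the steel rod stands released in the deeper socket. I handed the job in at about 20 s of the 51 s allowed.

| Socket | Position (x, y in m) | Tool z at the stop | Highest force reading | Depth below rim | Dark ring |
|---|---|---|---|---|---|
| First, shallow | about (0.600, -0.030) | 0.1498 | about 14 N | about 43 mm | above the rim |
| Second, deep | about (0.485, -0.112) | 0.1279 | about 14 N | about 65 mm | below the rim |

- **Pressing force:** adding the rod's weight, about 2.3 N, the push on each plug peaked at roughly 16–17 N. In between, the plugs slid at about 6 N. Force was read only between short steps.
- **Hard stops:** at both, the tool stopped moving down while the force kept rising.
- **Last check on the rod:** in the scene picture its head top is at about z = 0.159. That matches the rod resting on the plug 65 mm down. It stands nearly upright and the gripper is clear of it.
- **Bystanders:** all look unmoved in the final pictures. I judged this by eye and did not measure each one.
- **What disagreed:** while pressing in the shallow socket, the ring appeared a few pixels lower in the wrist picture than before. I took this as the rod tilting slightly, because its head had not slipped in the gripper. The wrist camera also showed an offset of about 1 mm, so I centred the rod by how it looked relative to the sockets.

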